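Pack the shaped desk tray and leave the look-alikes

ROBOT

A 7-joint arm with a two-finger parallel gripper is mounted at the origin on the work surface. World frame = base frame: x ahead of the robot, y to its left, z up, the work surface at z = 0. Lengths are in m, angles in rad, forces in N, time in s.
With the tool pointing down it reaches from about 0.425 to 1.025 m from the base axis. Payload 9.4 kg.
Tool frame: the origin (TCP) lies between the finger pads; the fingertips stand 8 mm ahead of it and the grasp point (between the pads) lies 11 mm behind it; z points along the fingers, x is the direction in which the jaws open and shut, and the axes are right-handed (so a half turn about z gives the same grasp; the last joint's range is limited). The gripper opens to 85 mm and grips with 20 to 120 N. Pads are 22 mm wide; open, the fingers measure 114 mm over their backs; the gripper's body (76 mm by 85 mm) begins 54 mm behind the grasp point. The pads swing forward as they close: fully open they stand 13 mm farther back than shut.
Start: joints at [-1.336, 0.599, -0.003, 1.599, 0.002, 0.943, -0.08], TCP at [0.222, 0.69, 0.239] pointing down, gripper open.
Joint ranges: [-2.57, 2.57], [-0.35, 1.97], [-1.29, 1.29], [0.11, 2.56], [-1.05, 4.19], [0.11, 1.86], [-2.63, 2.63]. Speed limits (rad/s): [2.22, 2.22, 3.01, 3.01, 3.14, 3.14, 3.14].

INTERFACE

Orientations are given as a unit quaternion [w, x, y, z].
In Python, from plant import bot, eyes gives the robot as it stands.
- The arm moves only by the shell command python3 -m crank 'ROWS' [FORCE]. ROWS is JSON, a list that holds one entry, the list of rows, each a list of 5 numbers: the shift along the tool's x, y, z in mm, then the turn about the tool's z in degrees, then the gripper's target within -1 to 1 (shut at 1, half-way at 0, fully open at -1). In form: [[[x, y, z, spin, gripper], ...]]. A call has 1 to 5 rows; each row is the pose to reach, as a shift and turn from the pose measured when the call began, along the tool's axes at that moment; what a row does not reach only later rows make up. A row lasts 1/12 s, in which the tool goes at most 41.7 mm and 7.16 degrees, less where a joint would pass 70% of its speed; a pose out of reach is approached as far as the arm can. A call with a gripper value outside its range is refused whole. The fingers move at their own pace and stop on an object; FORCE is the grip in N (left out, the last holds). Time passes only in rows, so rows that repeat a pose let the fingers close. It gives the time, the measured TCP pose, the force and the opening at its end, in the units of the state.
- bot.get_obs(): the state, without advancing time (a new reading comes with each control period).
- eyes.grab_frame(name): name is "scene" or "side" or "wrist"; returns the picture (480x640x3 uint8, red, green, blue); there is no depth.
- eyes.get_calibration(name): a dict with "K" (3x3 intrinsics, pixels), "extrinsics" (4x4, takes a point from world to camera coordinates). Camera axes: x right, y down, z forward; pixel columns grow to the right and rows downward; lengths in m; the calibration is good to about 2 mm. A picture is of the moment at which its call begins: read the wrist's pose just before it. get_calibration takes no time and is no camera call; for the wrist camera it gives the pose at the moment of the call.
- bot.job_done(): hands the job in, once; it reports no verdict.
The state is a dict: "time": time; "q": joint angles; "joint_vel": joint speeds; "effort": joint torques, N m; "ee_pos": TCP position; "ee_rot": TCP orientation; "ft_force": force on the tool from outside, world axes, zero at the start; "wrist_torque": the same for the moment, N m; "width": finger opening in m.
Only numpy, scipy, OpenCV 4.12 (cv2) and the standard library are available. Lean on these libraries where they do the work, as an engineer would, in place of code of your own. Each camera call takes 0.05 s, during which the arm holds its last target.

TASK

Pack the desk tray: put the wooden cube puzzle, the round sharpener tub, the eraser and the slim lead case each into the pocket shaped for it, sitting flat on the pocket's floor and the same way up as now. Leave the plain wooden block and the roll of tape where they are, as they do not belong in the tray.

Things in the scene. Friction and masses are not known exactly. Their poses are not given: they have to be found in the camera images.
- cube_puzzle: Wooden cube puzzle, 46 mm cube made of small light and dark wood cubes, three by three with grooves on every face, about 70 g. Origin: centre of its underside, z up.
- sharpener_tub: Round aluminium pencil sharpener tub, a solid cylinder 44 mm across and 40 mm high, with a small black hole in the flat top, about 60 g. Origin: centre of its underside, z up.
- eraser: White block eraser with a brown card sleeve, 42 mm long (its x), 28 mm wide (its y), 22 mm high, about 30 g. Origin: centre of its underside, z up. Lies flat.
- lead_case: Slim dark closed case for pencil leads, 70 mm long (its x), 16 mm wide (its y), 18 mm high, about 25 g. Origin: centre of its underside, z up. Lies flat.
- square_pocket: Square pocket, sides 60 mm along its x and y, for the cube puzzle. Fixed grey 95 x 95 x 10 mm plate, one of four in two rows, 96 mm apart, any order, all turned alike in a square steel tray (204 mm, rim 16 mm above the desk). Pocket central, 6 mm deep, its black floor 4 mm above the plate's underside. Origin: centre of that underside (3 mm above the desk), z up.
- round_pocket: Round pocket 58 mm across, for the sharpener tub. Fixed grey 95 x 95 x 10 mm plate, one of four in two rows, 96 mm apart, any order, all turned alike in a square steel tray (204 mm, rim 16 mm above the desk). Pocket central, 6 mm deep, its black floor 4 mm above the plate's underside. Origin: centre of that underside (3 mm above the desk), z up.
- oblong_pocket: Oblong pocket, 56 mm along its x and 42 mm along its y, for the eraser. Fixed grey 95 x 95 x 10 mm plate, one of four in two rows, 96 mm apart, any order, all turned alike in a square steel tray (204 mm, rim 16 mm above the desk). Pocket central, 6 mm deep, its black floor 4 mm above the plate's underside. Origin: centre of that underside (3 mm above the desk), z up.
- slim_pocket: Long slim pocket, 83 mm along its x and 30 mm along its y, for the lead case. Fixed grey 95 x 95 x 10 mm plate, one of four in two rows, 96 mm apart, any order, all turned alike in a square steel tray (204 mm, rim 16 mm above the desk). Pocket central, 6 mm deep, its black floor 4 mm above the plate's underside. Origin: centre of that underside (3 mm above the desk), z up.
- plain_block: Look-alike: plain smooth light-wood building block, a 34 mm cube without grooves. Stays where it is. Origin: centre of its underside, z up.
- tape_roll: Look-alike: small pale roll of tape, a ring 48 mm across with a 26 mm hole through it, 24 mm high. Stays where it is. Origin: centre of its underside, z up.
There are look-alikes about, which are no part of the job. What is meant by the tape_roll is not orange or turquoise, and is the smaller of those in its own colour.

How it is judged:
By the outcome, as a careful person would: the job done as asked, in the order asked, and still so for the second after the job is handed in, with the robot touching nothing.
It also fails if it takes over 106 s, if anything falls off the work surface, if the arm or the gripper's body presses on something with over 40 N, if the wrist force passes 120 N, or if a joint passes its speed limit or range.

## Working session

There is one attempt and no reset: what is moved stays moved. The work goes in short steps, Python scripts to look and compute and a shell command to move; the robot and the scene stay as the last step left them, time stands still between calls to the robot, and variables do not carry over. Pictures are saved under pics/ and viewed, and the job is handed in when it is done.

```bash
ls; mkdir -p pics; python3 - <<'E'
from plant import bot, eyes
import cv2
o=bot.get_obs(); print(o)
for n in ("scene","side","wrist"):
    c=eyes.get_calibration(n); print(n,c["K"],c["extrinsics"])
    cv2.imwrite(f"pics/{n}0.png",eyes.grab_frame(n)[:,:,::-1])
E
```

```text
pics
{'time': 0.0, 'q': array([-1.33572128,  0.6001143 , -0.00255996,  1.60016897,  0.00181248,
        0.94289186, -0.07978963]), 'joint_vel': array([ 8.76477925e-04, -1.79604297e-03,  1.27854417e-03, -6.48939130e-05,
        1.41738158e-03,  1.51663544e-03,  5.42653571e-04]), 'effort': array([ 3.68226283e-04, -7.76439571e+01,  1.56379815e+00, -2.58015454e+01,
        1.21503082e-02,  8.65137612e-03, -2.76308619e-06]), 'ee_pos': array([0.22225511, 0.68958887, 0.23841057]), 'ee_rot': array([ 5.21973976e-04,  8.08288946e-01,  5.88785491e-01, -5.93202515e-04]), 'ft_force': array([ 0.19177584, -0.45242921, -0.35804295]), 'wrist_torque': array([-0.01897828,  0.01269112, -0.02370972]), 'width': 0.08568610962942062}
scene [[544.79968164   0.         311.11419255]
 [  0.         544.79968164 243.74375579]
 [  0.           0.           1.        ]] [[ 7.36979691e-01  6.75914812e-01  3.18114352e-04 -3.54852508e-01]
 [ 3.99774138e-01 -4.35511758e-01 -8.06542093e-01 -1.32937457e-01]
 [-5.45015205e-01  5.94532316e-01 -5.91176582e-01  1.31711904e+00]
 [ 0.00000000e+00  0.00000000e+00  0.00000000e+00  1.00000000e+00]]
side [[564.43665693   0.         316.21145676]
 [  0.         564.43665693 244.28535749]
 [  0.           0.           1.        ]] [[ 0.96446488 -0.26390577  0.01269839 -0.42526503]
 [-0.15009377 -0.58681597 -0.79568768  0.08036602]
 [ 0.21743818  0.76550687 -0.605574    0.99196226]
 [ 0.          0.          0.          1.        ]]
wrist [[342.11868382   0.         317.41609248]
 [  0.         342.11868382 239.04831214]
 [  0.           0.           1.        ]] [[ 0.30694982  0.95172487 -0.00125449 -0.72342757]
 [ 0.91118827 -0.29349486  0.28913095 -0.03844387]
 [ 0.27480493 -0.08989177 -0.95728873  0.37937805]
 [ 0.          0.          0.          1.        ]]
```

View pics/scene0.png

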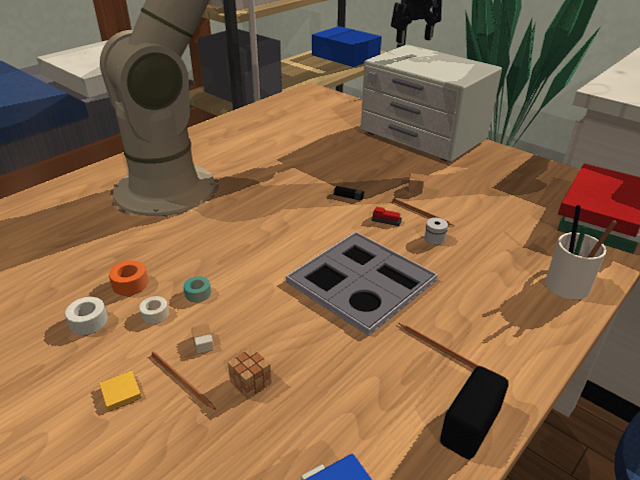

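View pics/side0.png

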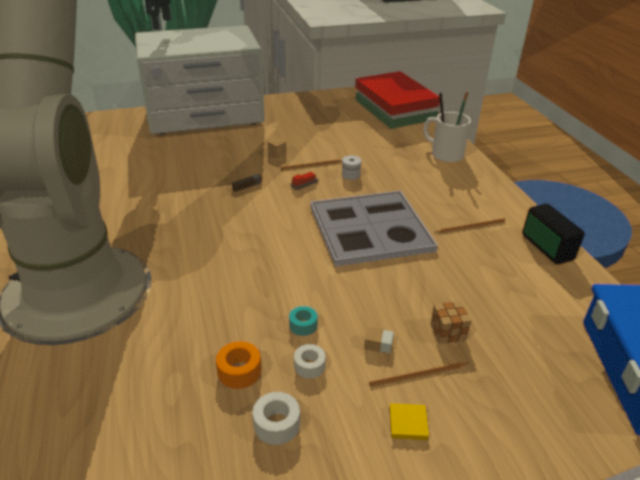

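View pics/wrist0.png

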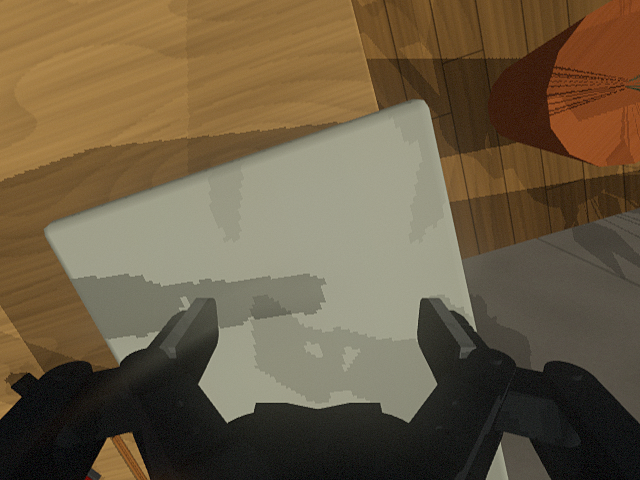

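The scene picture shows the tray at about (362,281), the cube puzzle at (250,372), the eraser at (203,342), the tub at (436,230) and a dark case at (349,192). The wooden block is at (415,185). The tape rolls are small white (153,309), large white (86,315), orange (128,277) and turquoise (197,289).

```bash
cat > h.py <<'E'
from plant import bot, eyes
import cv2, numpy as np
def bp(name,uv,z,cal=None):
    c=cal or eyes.get_calibration(name); K=np.array(c["K"]);T=np.array(c["extrinsics"])
    R=T[:3,:3];C=-R.T@T[:3,3]
    d=R.T@np.linalg.inv(K)@np.array([uv[0],uv[1],1.])
    return C+d*(z-C[2])/d[2]
def pj(name,p,cal=None):
    c=cal or eyes.get_calibration(name); K=np.array(c["K"]);T=np.array(c["extrinsics"])
    x=K@(T[:3,:3]@np.array(p,float)+T[:3,3]); return x[:2]/x[2]
def crop(src,dst,u0,v0,w,h,s):
    i=cv2.imread(src)[v0:v0+h,u0:u0+w]; cv2.imwrite(dst,cv2.resize(i,None,fx=s,fy=s,interpolation=cv2.INTER_CUBIC))
E
python3 - <<'E'
from h import *
crop("pics/scene0.png","pics/s_a.png",320,165,160,100,5)
crop("pics/scene0.png","pics/s_b.png",170,310,120,90,6)
crop("pics/side0.png","pics/d_a.png",220,130,160,90,5)
crop("pics/side0.png","pics/d_b.png",350,280,130,90,6)
crop("pics/scene0.png","pics/s_t.png",280,225,160,110,5)
crop("pics/side0.png","pics/d_t.png",300,180,150,95,5)
E
```

```text
(no output)
```

View pics/s_a.png

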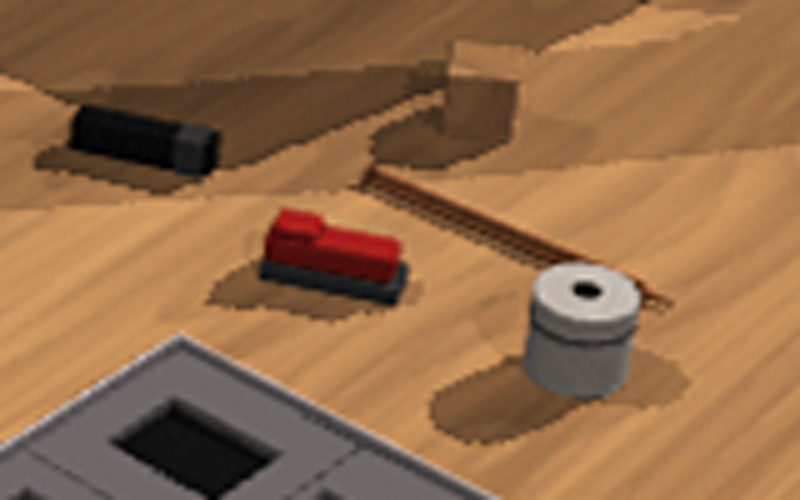

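View pics/s_b.png

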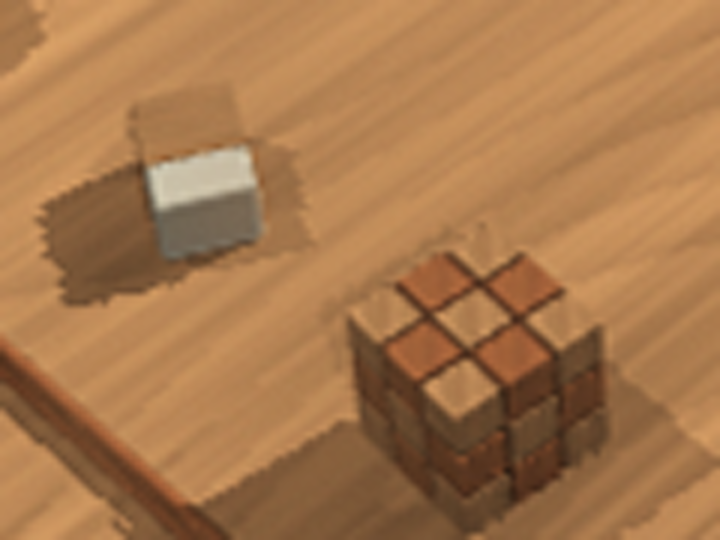

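View pics/d_a.png

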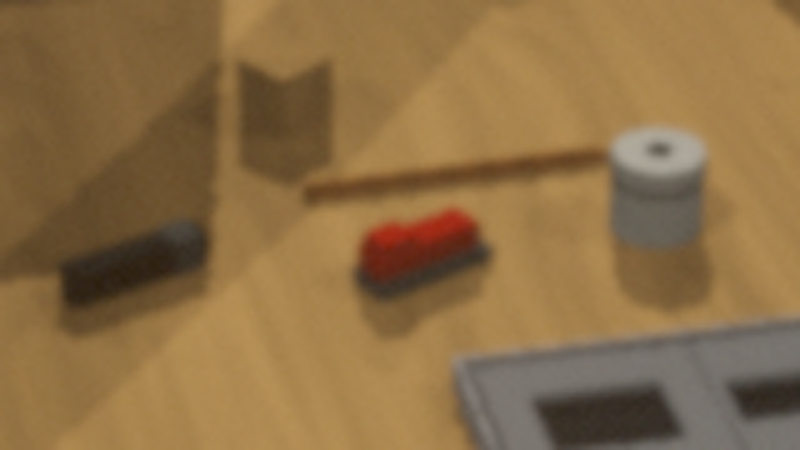

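View pics/d_b.png

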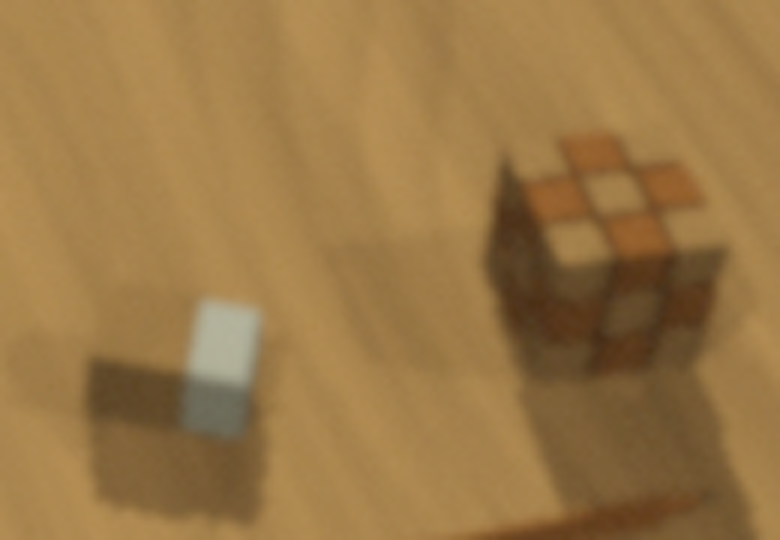

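View pics/s_t.png

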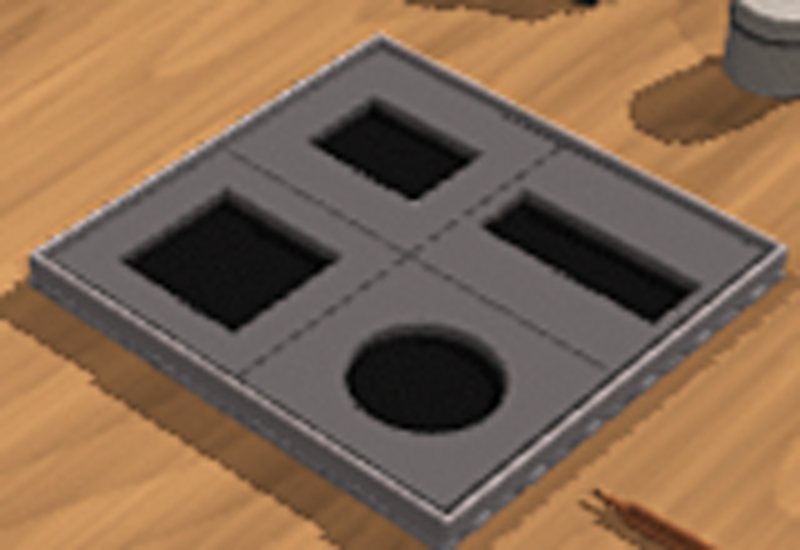

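View pics/d_t.png

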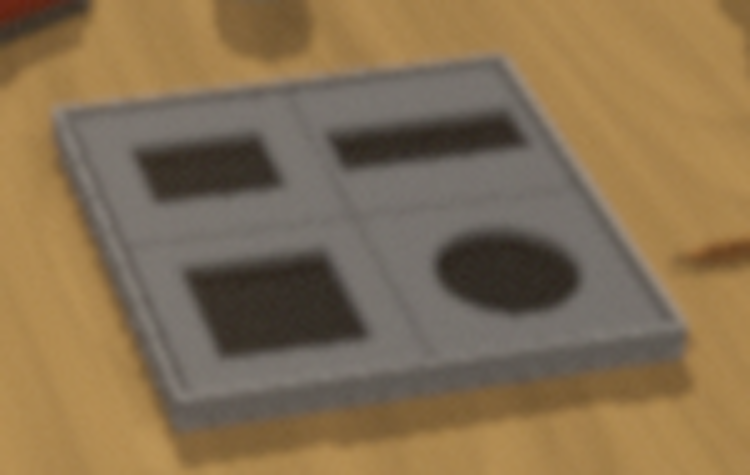

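```bash
python3 - <<'E'
from h import *
def f(name,off,s,pts,z):
    P=np.array([bp(name,(off[0]+p[0]/s,off[1]+p[1]/s),z)[:2] for p in pts])
    return P
def rep(t,P):
    print(t,np.round(P.mean(0),4), 'edges',[round(float(np.linalg.norm(P[i]-P[i-1])),4) for i in range(len(P))],'ang',[round(float(np.degrees(np.arctan2(*(P[i]-P[i-1])[::-1]))),1) for i in range(len(P))])
St=((280,225),5);Dt=((300,180),5);Sb=((170,310),6);Db=((350,280),6);Sa=((320,165),5);Da=((220,130),5)
rep('tray S',f("scene",*St,[(380,36),(787,248),(448,516),(33,258)],.016))
rep('tray D',f("side",*Dt,[(55,107),(505,57),(685,330),(180,400)],.016))
for n,c in dict(oblong=(398,148),square=(230,262),slim=(592,258),round=(427,380)).items(): print(n,f("scene",*St,[c],.011).round(4))
rep('cube S',f("scene",*Sb,[(348,318),(483,225),(605,325),(465,425)],.046))
rep('cube D',f("side",*Db,[(555,262),(728,245),(650,130),(503,150)],.046))
rep('eraser S',f("scene",*Sb,[(130,100),(235,83),(262,188),(157,210)],.022))
rep('eraser D',f("side",*Db,[(92,360),(250,385),(262,303),(105,285)],.022))
print('tub',f("scene",*Sa,[(587,291)],.04),f("side",*Da,[(658,155)],.04))
rep('case S',f("scene",*Sa,[(72,125),(80,107),(220,130),(212,150)],.018))
rep('case D',f("side",*Da,[(60,265),(180,222),(205,235),(75,280)],.018))
for n in ("scene","side"): print(n,pj(n,(.2222,.6896,.2384)))
E
```

```text
tray S [0.567  0.0491] edges [0.2021, 0.2009, 0.1993, 0.198] ang [88.6, -1.5, -92.3, 179.4]
tray D [0.5676 0.0445] edges [0.2033, 0.2016, 0.2011, 0.2] ang [88.2, -2.7, -92.2, 177.9]
oblong [[0.5197 0.1016]]
square [[0.5171 0.0029]]
slim [[0.6166 0.0974]]
round [[0.6127 0.001 ]]
cube S [ 0.5924 -0.2578] edges [0.0466, 0.0438, 0.0472, 0.0447] ang [176.4, 87.8, -2.5, -93.0]
cube D [ 0.5908 -0.2607] edges [0.0422, 0.0467, 0.0448, 0.0419] ang [-96.4, -7.0, 89.7, 176.2]
eraser S [ 0.4721 -0.2536] edges [0.0438, 0.029, 0.0421, 0.0282] ang [151.9, 55.8, -29.0, -120.9]
eraser D [ 0.4731 -0.2573] edges [0.0274, 0.0409, 0.0297, 0.0415] ang [-116.5, -26.9, 62.5, 156.3]
tub [[0.59406709 0.26352352]] [[0.59442359 0.25573994]]
case S [0.3532 0.2715] edges [0.0678, 0.0172, 0.0681, 0.0187] ang [-156.9, 117.9, 24.4, -63.3]
case D [0.3514 0.2675] edges [0.0149, 0.0631, 0.0167, 0.0672] ang [107.5, 22.5, -58.0, -158.8]
scene [413.40934883  44.1608843 ]
side [161.63454928  27.3017693 ]
```

```bash
cat >> h.py <<'E'
from scipy.spatial.transform import Rotation as Ro
def pose():
    o=bot.get_obs(); w,x,y,z=o["ee_rot"]; return np.array(o["ee_pos"]),Ro.from_quat([x,y,z,w]).as_matrix(),o
def to(x,y,z,yaw=None,cur=None):
    p,R,o=pose()
    s=R.T@(np.array([x,y,z])-p)*1000
    y0=np.degrees(np.arctan2(R[1,0],R[0,0])); sp=0
    if yaw is not None:
        sp=-((yaw-y0+180)%360-180)
    print("pos",p.round(4),"yaw %.1f"%y0,"tilt %.2f"%np.degrees(np.arccos(-R[2,2])),"shift",s.round(1),"spin %.1f"%sp,"n",np.ceil(max(np.linalg.norm(s)/41.7,abs(sp)/7.16)), "w %.4f"%o["width"],"t %.2f"%o["time"],"ft",np.round(o["ft_force"],1),"q7 %.2f"%o["q"][6])
def wr(fn):
    import json
    c=eyes.get_calibration("wrist"); i=eyes.grab_frame("wrist"); cv2.imwrite(fn,i[:,:,::-1])
    json.dump({k:np.array(v).tolist() for k,v in c.items()},open(fn+".json","w"))
def cal(fn):
    import json; return json.load(open(fn+".json"))
E
python3 - <<'E'
from h import *
T=np.array(eyes.get_calibration("wrist")["extrinsics"]);C=-T[:3,:3].T@T[:3,3]
p,R,o=pose(); print("cam in tool",R.T@(C-p), "R",R.T@T[:3,:3].T)
print('cab',bp("scene",(362,135),0),bp("scene",(447,158),0),bp("side",(150,130),0))
to(.592,-.2,.24,-3)
E
```

```text
cam in tool [-0.00086471 -0.07272404 -0.13486341] R [[ 9.99999944e-01 -3.35658550e-04  3.94219540e-06]
 [ 3.20194416e-04  9.57323347e-01  2.89018869e-01]
 [-1.00785610e-04 -2.89018851e-01  9.57323401e-01]]
cab [0.1645513  0.56130974 0.        ] [0.41890764 0.60213334 0.        ] [0.15243663 0.61379216 0.        ]
pos [0.2223 0.6897 0.2386] yaw 72.1 tilt 0.07 shift [-7.335e+02  6.247e+02 -5.000e-01] spin 75.1 n 24.0 w 0.0855 t 0.15 ft [ 0.3 -0.5  0.6] q7 -0.08
```

```bash
python3 -m crank '[[[-31,27,0,7,-1],[-62,53,0,14,-1],[-94,80,0,21,-1],[-125,106,0,28,-1],[-156,133,0,35,-1]]]'; python3 -c "
from h import *
to(.592,-.2,.24,-3)"
```

```text
time: 0.57
ee_pos: [0.3013, 0.4984, 0.2386]
ee_rot: [0.001, 0.949, 0.316, -0.0]
ft_force: [1.1, -0.3, -0.5]
width: 0.0856
pos [0.3013 0.4984 0.2386] yaw 36.8 tilt 0.08 shift [-1.856e+02  7.334e+02 -5.000e-01] spin 39.8 n 19.0 w 0.0856 t 0.57 ft [ 1.1 -0.3 -0.5] q7 -0.38
```

```bash
python3 -m crank '[[[-10,40,0,7,-1],[-20,80,0,14,-1],[-30,120,0,21,-1],[-40,160,0,28,-1],[-50,198,0,35,-1]]]'; python3 -c "
from h import *
wr('pics/w1.png')
to(.592,-.2,.24,-3)"
```

```text
time: 0.98
ee_pos: [0.3803, 0.3077, 0.239]
ee_rot: [0.001, 1.0, 0.013, -0.0]
ft_force: [-0.4, 0.5, 0.8]
width: 0.0855
pos [0.3827 0.3002 0.2392] yaw 0.5 tilt 0.25 shift [204.8 502.1   1.4] spin 3.5 n 14.0 w 0.0853 t 1.03 ft [ 1.5 -7.6 -0.5] q7 -0.57
```

View pics/w1.png

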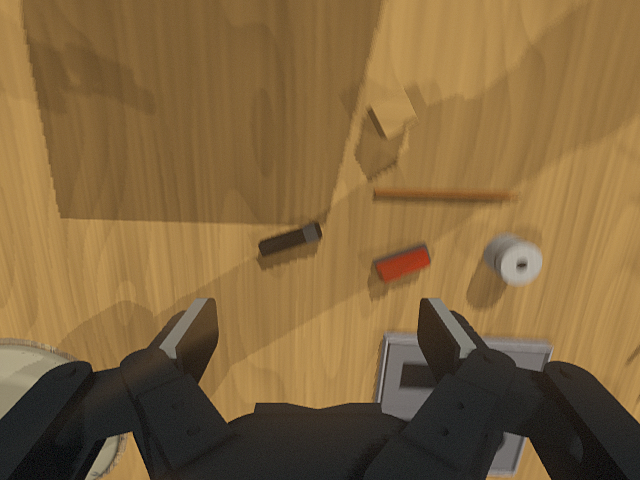

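```bash
python3 - <<'E'
from h import *
c=cal('pics/w1.png')
for n,uv,z in [('case',(290,239),.018),('tub',(521,263),.04),('trayTL',(385,334),.016),('trayTR',(550,345),.016)]: print(n,bp("",uv,z,c).round(4))
E
python3 -m crank '[[[16,38,0,1,-1],[32,76,0,2,-1],[48,114,0,3,-1],[64,152,0,3.5,-1],[79,190,0,3.5,-1]]]'; python3 -c "
from h import *
to(.592,-.2,.24,-3)"
```

```text
case [0.3518 0.2719 0.018 ]
tub [0.594  0.2585 0.04  ]
trayTL [0.4652 0.1557 0.016 ]
trayTR [0.6653 0.1456 0.016 ]
time: 1.45
ee_pos: [0.461, 0.1165, 0.2401]
ee_rot: [0.002, 1.0, -0.026, 0.0]
ft_force: [0.2, 0.0, 0.2]
width: 0.0854
pos [0.461  0.1165 0.2401] yaw -2.9 tilt 0.24 shift [147.  309.3   1.4] spin 0.1 n 9.0 w 0.0854 t 1.45 ft [0.2 0.  0.2] q7 -0.19
```

```bash
python3 -m crank '[[[35,0,0,0,-1],[70,5,0,0,-1],[100,15,0,0,-1],[104,20,0,0,-1],[104,20,0,0,-1]]]'; python3 -c "
from h import *
wr('pics/w2.png')
to(.592,-.2,.24,-3)"
```

```text
time: 1.87
ee_pos: [0.5651, 0.0895, 0.2397]
ee_rot: [0.003, 1.0, -0.027, 0.0]
ft_force: [-1.9, -0.1, 0.7]
width: 0.0859
pos [0.5635 0.0905 0.2397] yaw -3.0 tilt 0.28 shift [ 43.7 288.6   1. ] spin -0.0 n 7.0 w 0.0852 t 1.92 ft [-0.6  1.  -0.4] q7 -0.06
```

View pics/w2.png

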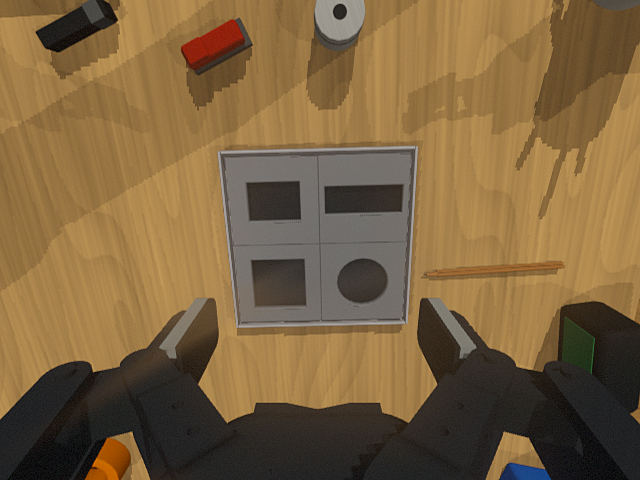

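```bash
python3 - <<'E'
from h import *
crop('pics/w2.png','pics/w2c.png',210,140,220,195,3.6)
E
```

```text
(no output)
```

View pics/w2c.png

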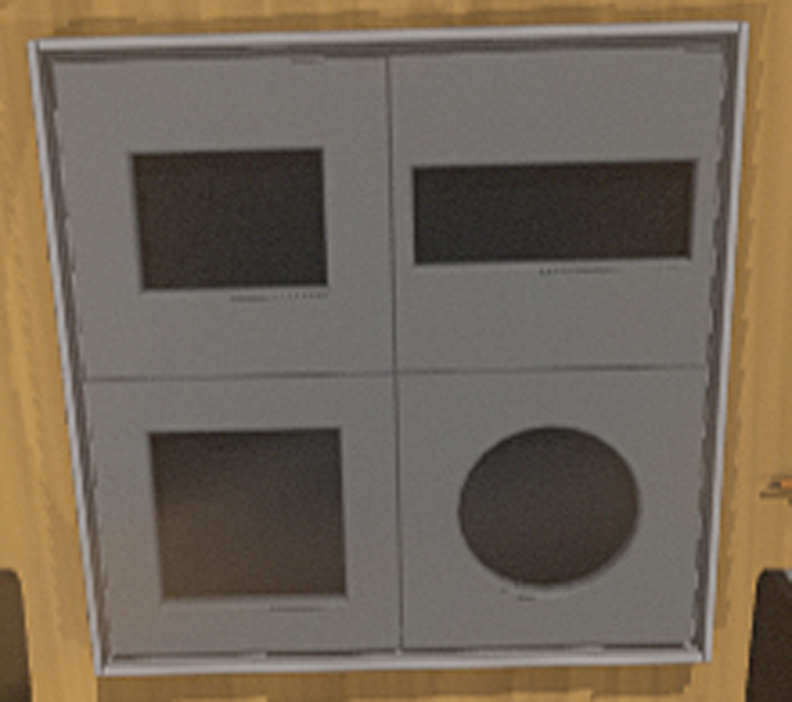

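The crop shows four pockets: oblong top left, slim top right, square bottom left, round bottom right. Both long pockets run along the image's x, which is world x.

```bash
python3 - <<'E'
from h import *
c=cal('pics/w2.png')
for n,q in dict(tray=[(30,42),(747,22),(710,660),(100,673)],oblong=[(129,153),(324,148),(328,287),(141,290)],slim=[(412,167),(696,159),(692,260),(415,265)],square=[(148,432),(341,428),(347,597),(161,603)],round=[(458,507),(549,427),(640,505),(549,587)]).items():
    z=.016 if n=='tray' else .013
    P=np.array([bp("",(210+u/3.6,140+v/3.6),z,c)[:2] for u,v in q])
    print(n,P.mean(0).round(4),[round(float(np.linalg.norm(P[i]-P[i-1])),4) for i in range(4)],'yaw',np.degrees(np.arctan2(*(P[1]-P[0])[::-1])).round(1),np.degrees(np.arctan2(*(P[2]-P[3])[::-1])).round(1))
to(.592,-.2,.24,-3)
E
python3 -m crank '[[[6,41,0,0,-1],[12,82,0,0,-1],[18,123,0,0,-1],[24,164,0,0,-1],[30,200,0,0,-1]]]'; python3 -c "
from h import *
to(.592,-.215,.2,-3)"
```

```text
tray [0.5667 0.0467] [0.2023, 0.2019, 0.203, 0.2013] yaw -1.5 -1.7
oblong [0.5199 0.0963] [0.0412, 0.057, 0.0417, 0.0565] yaw -1.6 -2.1
slim [0.6157 0.0933] [0.0294, 0.0831, 0.0302, 0.083] yaw -1.5 -2.0
square [5.171e-01 5.000e-04] [0.0596, 0.0604, 0.0588, 0.0609] yaw -1.8 -1.0
round [ 0.6128 -0.0014] [0.0414, 0.039, 0.04, 0.0402] yaw 41.1 43.0
pos [0.5635 0.0905 0.2397] yaw -3.0 tilt 0.28 shift [ 43.7 288.6   1. ] spin -0.0 n 7.0 w 0.0852 t 1.92 ft [-0.6  1.  -0.4] q7 -0.06
time: 2.33
ee_pos: [0.5814, -0.1117, 0.2408]
ee_rot: [0.002, 1.0, -0.026, -0.001]
ft_force: [1.0, -0.7, -0.8]
width: 0.0856
pos [ 0.5814 -0.1117  0.2408] yaw -3.0 tilt 0.26 shift [ 16.  102.5  41.2] spin 0.0 n 3.0 w 0.0856 t 2.33 ft [ 1.  -0.7 -0.8] q7 0.29
```

```bash
python3 -m crank '[[[6,35,10,0,-1],[12,70,25,0,-1],[16,98,40,0,-1],[16,102,41,0,-1],[16,102,41,0,-1]]]'; python3 -c "
from h import *
wr('pics/w3.png')
to(.592,-.259,.2,-3)"
```

```text
time: 2.75
ee_pos: [0.5903, -0.2151, 0.1993]
ee_rot: [0.002, 1.0, -0.027, -0.002]
ft_force: [0.1, -0.1, -0.4]
width: 0.0857
pos [ 0.5911 -0.2134  0.1999] yaw -3.0 tilt 0.26 shift [ 3.3 45.5  0. ] spin 0.0 n 2.0 w 0.0853 t 2.80 ft [ 0.1  1.  -0.6] q7 0.48
```

View pics/w3.png

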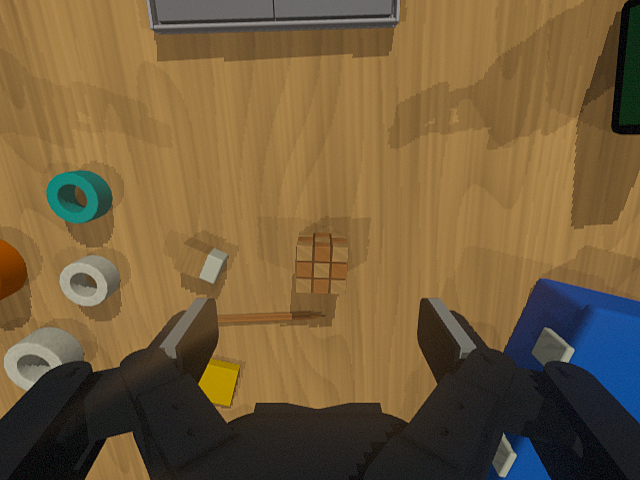

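```bash
python3 - <<'E'
from h import *
crop('pics/w3.png','pics/w3c.png',180,215,200,120,4)
E
```

```text
(no output)
```

View pics/w3c.png

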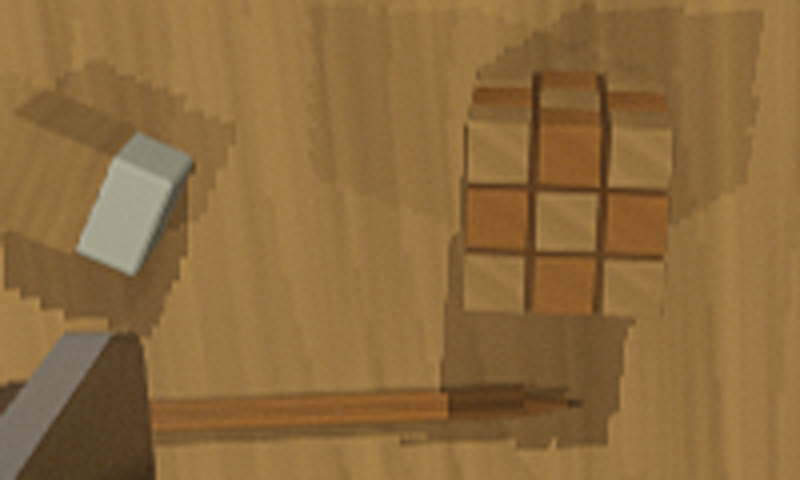

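```bash
python3 - <<'E'
from h import *
c=cal('pics/w3.png')
f=lambda u,v,z: bp("",(180+u/4,215+v/4),z,c)[:2]
P=np.array([f(*p,.046) for p in [(468,122),(672,125),(665,312),(463,310)]])
print(P.mean(0).round(4),[np.linalg.norm(P[i]-P[i-1]).round(4) for i in range(4)],[np.degrees(np.arctan2(*(P[i]-P[i-1])[::-1])).round(1) for i in range(4)])
print('pencil',f(575,403,.004),f(160,415,.004))
W=np.array([f(*p,.022) for p in [(115,155),(180,175),(133,275),(78,248)]]); print('eraser white end',W,W.mean(0))
print('binder',bp("",(540,280),.05,c),bp("",(530,320),.05,c))
E
```

```text
[ 0.5918 -0.2594] [np.float64(0.0458), np.float64(0.0452), np.float64(0.0455), np.float64(0.0467)] [np.float64(84.4), np.float64(-3.9), np.float64(-93.6), np.float64(176.4)]
pencil [ 0.59069664 -0.33005422] [ 0.47785194 -0.32787433]
eraser white end [[ 0.4831335  -0.24676006]
 [ 0.49816854 -0.2527102 ]
 [ 0.48295272 -0.27841733]
 [ 0.47040057 -0.27048079]] [ 0.48366383 -0.2620921 ]
binder [ 0.78706015 -0.27789885  0.05      ] [ 0.78325721 -0.31825992  0.05      ]
```

```bash
python3 -c "
from h import *
to(.592,-.2594,.024,-4)"
python3 -m crank '[[[2,23,20,1,-1],[3,46,60,1,-1],[3,46,100,1,-1],[3,46,100,1,-1]]]' 30;  python3 -c "
from h import *
to(.592,-.2594,.024,-4)"
```

```text
pos [ 0.5911 -0.2134  0.1999] yaw -3.0 tilt 0.26 shift [  3.9  45.4 176. ] spin 1.0 n 5.0 w 0.0853 t 2.80 ft [ 0.1  1.  -0.6] q7 0.48
time: 3.13
ee_pos: [0.5885, -0.2565, 0.0948]
ee_rot: [-0.0, 0.999, -0.034, -0.006]
ft_force: [-1.2, 1.3, 0.3]
width: 0.0855
pos [ 0.5885 -0.2565  0.0948] yaw -3.9 tilt 0.64 shift [ 4.5  2.7 70.7] spin 0.1 n 2.0 w 0.0855 t 3.13 ft [-1.2  1.3  0.3] q7 0.58
```

```bash
python3 -m crank '[[[4,2,30,0,-1],[4,2,50,0,-1],[4,2,70,0,-1],[4,2,71,0,-1],[4,2,71,0,-1]]]' 30;  python3 -c "
from h import *
to(.592,-.2594,.024,-4)"
```

```text
time: 3.55
ee_pos: [0.5921, -0.2563, 0.0248]
ee_rot: [-0.001, 0.999, -0.033, -0.006]
ft_force: [0.6, 0.6, 0.3]
width: 0.0856
pos [ 0.5921 -0.2563  0.0248] yaw -3.7 tilt 0.68 shift [0.1 3.1 0.7] spin 0.3 n 1.0 w 0.0856 t 3.55 ft [0.6 0.6 0.3] q7 0.61
```

```bash
python3 -m crank '[[[0,3,1,0,-1],[0,3,1,0,0.3],[0,3,1,0,0.5],[0,3,1,0,1],[0,3,1,0,1]]]' 30; python3 -m crank '[[[0,0,0,0,1],[0,0,0,0,1],[0,0,0,0,1],[0,0,0,0,1]]]';  python3 -c "
from h import *
to(.592,-.2594,.024,-4)"
```

```text
time: 3.97
ee_pos: [0.5923, -0.2593, 0.0249]
ee_rot: [-0.001, 0.999, -0.033, -0.005]
ft_force: [-1.4, 1.1, 5.8]
width: 0.0457
time: 4.3
ee_pos: [0.5923, -0.2594, 0.025]
ee_rot: [-0.001, 0.999, -0.033, -0.005]
ft_force: [-0.9, 0.2, 1.8]
width: 0.0455
pos [ 0.5923 -0.2594  0.025 ] yaw -3.8 tilt 0.61 shift [-0.3  0.   1. ] spin 0.2 n 1.0 w 0.0455 t 4.30 ft [-0.9  0.2  1.8] q7 0.62
```

```bash
python3 -m crank '[[[0,0,-30,0,1],[0,0,-60,0,1],[0,0,-85,0,1],[0,0,-85,0,1]]]' 30;  python3 -c "
from h import *
to(.5172,.0003,.11,-1.7)"
```

```text
time: 4.63
ee_pos: [0.5952, -0.2609, 0.1145]
ee_rot: [0.0, 0.999, -0.033, -0.002]
ft_force: [0.9, -1.4, -0.0]
width: 0.0456
pos [ 0.5952 -0.2609  0.1145] yaw -3.8 tilt 0.26 shift [ -95.  -255.5    4.8] spin -2.1 n 7.0 w 0.0456 t 4.63 ft [ 0.9 -1.4 -0. ] q7 0.58
```

```bash
python3 -m crank '[[[-14,-37,0,0,1],[-28,-74,0,-1,1],[-42,-111,0,-1,1],[-56,-148,0,-2,1],[-70,-186,0,-2,1]]]';python3 -m crank '[[[-14,-35,0,0,1],[-24,-63,0,0,1],[-24,-65,0,0,1],[-24,-65,0,0,1],[-24,-65,0,0,1]]]';  python3 -c "
from h import *
wr('pics/w4.png')
to(.5172,.0003,.11,-1.7)"
```

```text
time: 5.05
ee_pos: [0.5366, -0.0694, 0.1144]
ee_rot: [0.0, 1.0, -0.015, -0.002]
ft_force: [0.5, 0.2, 0.5]
width: 0.0458
time: 5.47
ee_pos: [0.5149, -0.0042, 0.1143]
ee_rot: [0.001, 1.0, -0.015, -0.002]
ft_force: [0.9, -0.5, -1.4]
width: 0.0457
pos [ 0.515  -0.0049  0.1144] yaw -1.8 tilt 0.26 shift [ 2.  -5.3  4.4] spin -0.1 n 1.0 w 0.0459 t 5.52 ft [-0.6  0.4 -0.8] q7 0.28
```

View pics/w4.png

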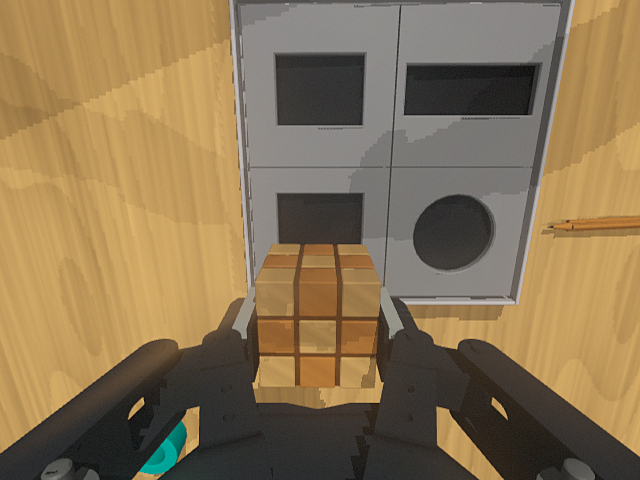

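The cube is held squarely, with its top at about (318,300), and is coming in over the square pocket. Lowering it now.

```bash
python3 -m crank '[[[2,-5,10,0,1],[2,-5,35,0,1],[2,-5,55,0,1],[2,-5,60,0,1],[2,-5,60,0,1]]]';  python3 -c "
from h import *
to(.5172,.0003,.033,-1.7)"
```

```text
time: 5.93
ee_pos: [0.5163, -0.0012, 0.0526]
ee_rot: [0.001, 1.0, -0.017, -0.004]
ft_force: [-0.3, -1.2, -0.4]
width: 0.0459
pos [ 0.5163 -0.0012  0.0526] yaw -2.0 tilt 0.44 shift [ 1.  -1.6 19.6] spin -0.3 n 1.0 w 0.0459 t 5.93 ft [-0.3 -1.2 -0.4] q7 0.32
```

```bash
python3 -m crank '[[[1,-2,8,0,1],[1,-2,16,0,1],[1,-2,20,0,1],[1,-2,20,0,1]]]';  python3 -c "
from h import *
to(.5172,.0003,.033,-1.7)"
```

```text
time: 6.27
ee_pos: [0.5175, 0.0007, 0.0322]
ee_rot: [0.001, 1.0, -0.017, -0.004]
ft_force: [0.6, -0.4, -1.0]
width: 0.0457
pos [0.5175 0.0007 0.0322] yaw -2.0 tilt 0.42 shift [-0.3  0.4 -0.8] spin -0.3 n 1.0 w 0.0457 t 6.27 ft [ 0.6 -0.4 -1. ] q7 0.33
```

```bash
python3 -m crank '[[[0,0,0,0,-0.2],[0,0,0,0,-0.4],[0,0,0,0,-0.5],[0,0,0,0,-0.5]]]'; python3 -m crank '[[[0,0,-20,0,-0.5],[0,0,-50,0,-0.5],[0,0,-85,0,-1],[0,0,-105,0,-1],[0,0,-105,0,-1]]]'; python3 -c "
from h import *
to(.594,.29,.16,0)"
```

```text
time: 6.6
ee_pos: [0.5176, 0.0008, 0.0325]
ee_rot: [0.001, 1.0, -0.017, -0.003]
ft_force: [0.4, -0.2, -0.5]
width: 0.0637
time: 7.02
ee_pos: [0.52, 0.0009, 0.1414]
ee_rot: [0.0, 1.0, -0.017, -0.0]
ft_force: [-0.6, 0.9, 0.2]
width: 0.0853
pos [0.52   0.0009 0.1414] yaw -2.0 tilt 0.06 shift [  64.  -291.4  -18.9] spin -2.0 n 8.0 w 0.0853 t 7.02 ft [-0.6  0.9  0.2] q7 0.26
```

```bash
python3 -m crank '[[[9,-39,-6,0,-1],[18,-79,-12,0,-1],[27,-119,-18,0,-1],[36,-159,-19,0,-1],[45,-199,-19,-1,-1]]]'; python3 -m crank '[[[9,-39,0,0,-1],[18,-79,0,0,-1],[19,-90,0,0,-1],[19,-91,0,0,-1],[19,-91,0,0,-1]]]'; python3 -c "
from h import *
wr('pics/w5.png')
to(.594,.26,.16,0)"
```

```text
time: 7.43
ee_pos: [0.5719, 0.2005, 0.1603]
ee_rot: [0.0, 1.0, -0.008, -0.0]
ft_force: [0.3, 0.2, -0.2]
width: 0.0852
time: 7.85
ee_pos: [0.5916, 0.2916, 0.1592]
ee_rot: [0.001, 1.0, -0.007, -0.001]
ft_force: [0.7, -0.8, -0.3]
width: 0.0853
pos [0.5919 0.29   0.1596] yaw -1.0 tilt 0.12 shift [ 2.6 30.  -0.4] spin -1.0 n 1.0 w 0.0851 t 7.90 ft [ 0.5 -0.3  1. ] q7 -0.18
```

View pics/w5.png

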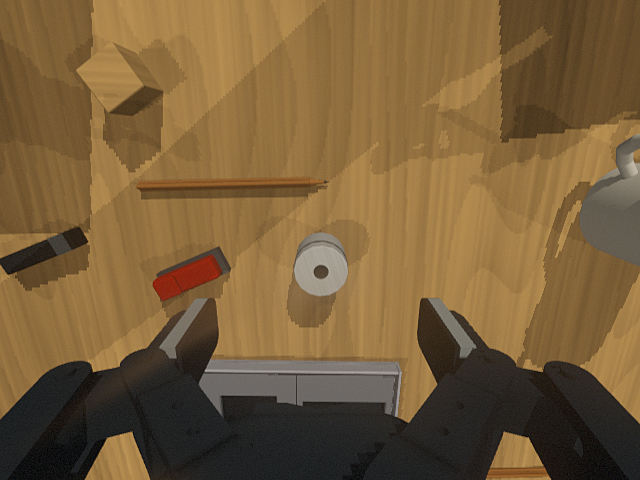

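```bash
python3 - <<'E'
from h import *
c=cal('pics/w5.png')
t=bp("",(320.3,270.7),.04,c);print('tub',t,[np.round(bp("",p,.04,c)[:2],4) for p in [(293,270),(347,270)]])
for p in [(229,266),(219,248)]: print('stapler',bp("",p,.012,c))
to(t[0],t[1],.026,-1)
E
```

```text
tub [0.59389533 0.26086577 0.04      ] [array([0.5721, 0.2618]), array([0.6152, 0.2612])]
stapler [0.51339046 0.25509486 0.012     ]
stapler [0.50621179 0.2719422  0.012     ]
pos [0.5919 0.29   0.1596] yaw -1.0 tilt 0.12 shift [  2.7  28.9 133.6] spin 0.0 n 4.0 w 0.0851 t 7.90 ft [ 0.5 -0.3  1. ] q7 -0.18
```

```bash
python3 -m crank '[[[2,20,20,0,-1],[2,29,50,0,-1],[2,29,85,0,-1],[2,29,95,0,-1],[2,29,95,0,-1]]]' ; python3 -c "
from h import *
to(.594,.261,.024,-1)"
```

```text
time: 8.32
ee_pos: [0.5917, 0.2584, 0.0623]
ee_rot: [0.002, 1.0, -0.01, -0.003]
ft_force: [0.5, 0.7, 0.5]
width: 0.0856
pos [0.5917 0.2584 0.0623] yaw -1.1 tilt 0.41 shift [ 2.4 -2.8 38.3] spin -0.1 n 1.0 w 0.0856 t 8.32 ft [0.5 0.7 0.5] q7 -0.08
```

```bash
python3 -m crank '[[[2,-2,20,0,-1],[2,-3,38,0,-1],[2,-3,38,0,-1],[2,-3,38,0,0.3]]]' 30; python3 -m crank '[[[0,0,0,0,0.5],[0,0,0,0,1],[0,0,0,0,1],[0,0,0,0,1],[0,0,0,0,1]]]' ; python3 -c "
from h import *
to(.594,.261,.024,-1)"
```

```text
time: 8.65
ee_pos: [0.5939, 0.2609, 0.0254]
ee_rot: [0.002, 1.0, -0.01, -0.003]
ft_force: [0.3, -0.3, 0.0]
width: 0.0751
time: 9.07
ee_pos: [0.5947, 0.2612, 0.0273]
ee_rot: [0.002, 1.0, -0.01, -0.002]
ft_force: [-2.1, -0.2, 7.6]
width: 0.0431
pos [0.5947 0.2612 0.0273] yaw -1.1 tilt 0.27 shift [-0.7  0.2  3.3] spin -0.1 n 1.0 w 0.0431 t 9.07 ft [-2.1 -0.2  7.6] q7 -0.06
```

```bash
python3 -m crank '[[[0,0,0,0,1],[0,0,0,0,1],[0,0,0,0,1]]]' ; python3 -c "
from h import *
to(.594,.261,.024,-1)"; python3 -m crank '[[[0,0,-30,0,1],[0,0,-60,0,1],[0,0,-85,0,1],[0,0,-85,0,1]]]'; python3 -c "
from h import *
to(.613,-.002,.11,-1.7)"
```

```text
time: 9.32
ee_pos: [0.5949, 0.2613, 0.0279]
ee_rot: [0.001, 1.0, -0.01, -0.002]
ft_force: [-0.6, -0.9, -1.5]
width: 0.0428
pos [0.5949 0.2613 0.0279] yaw -1.1 tilt 0.23 shift [-0.9  0.4  3.9] spin -0.1 n 1.0 w 0.0428 t 9.32 ft [-0.6 -0.9 -1.5] q7 -0.06
time: 9.65
ee_pos: [0.5974, 0.2621, 0.1176]
ee_rot: [-0.0, 1.0, -0.01, 0.001]
ft_force: [0.3, 0.7, -1.0]
width: 0.0431
pos [0.5974 0.2621 0.1176] yaw -1.2 tilt 0.16 shift [ 20.9 263.7   7.6] spin 0.5 n 7.0 w 0.0431 t 9.65 ft [ 0.3  0.7 -1. ] q7 -0.11
```

```bash
python3 -m crank '[[[3,40,0,0,1],[6,80,0,0,1],[9,120,0,0,1],[12,160,0,0,1],[15,200,0,0,1]]]'; python3 -m crank '[[[4,35,0,0,1],[6,62,0,0,1],[6,63,0,0,1],[6,63,0,0,1],[6,63,0,0,1]]]'; python3 -c "
from h import *
wr('pics/w6.png')
to(.613,-.002,.055,-1.7)"
```

```text
time: 10.07
ee_pos: [0.608, 0.0603, 0.1172]
ee_rot: [-0.0, 1.0, -0.01, 0.001]
ft_force: [0.2, 0.1, -1.3]
width: 0.0427
time: 10.48
ee_pos: [0.6125, -0.0023, 0.1168]
ee_rot: [-0.0, 1.0, -0.01, 0.001]
ft_force: [-0.2, -0.3, -0.2]
width: 0.0428
pos [ 0.6126 -0.0014  0.1168] yaw -1.0 tilt 0.11 shift [ 0.4  0.6 61.8] spin 0.7 n 2.0 w 0.0428 t 10.53 ft [ 0.2  0.1 -1.2] q7 0.27
```

View pics/w6.png

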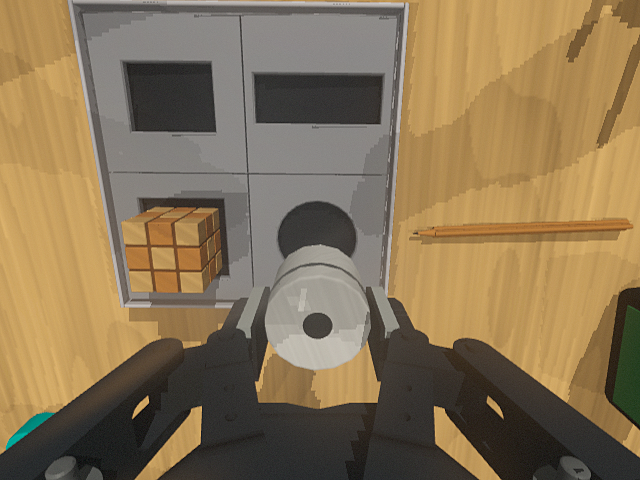

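The cube sits in the square pocket at about (172,250). The tub is held centrally, hole at (317,325), approaching the round pocket.

```bash
python3 -m crank '[[[0,0,25,0,1],[0,0,50,0,1],[0,0,60,0,1],[0,0,60,0,1],[0,0,60,0,1]]]'; python3 -c "
from h import *
to(.613,-.002,.036,-1.7)"
```

```text
time: 10.95
ee_pos: [0.6125, -0.0005, 0.0566]
ee_rot: [-0.0, 1.0, -0.009, 0.0]
ft_force: [-0.3, -0.4, -0.7]
width: 0.0428
pos [ 6.125e-01 -5.000e-04  5.660e-02] yaw -1.0 tilt 0.06 shift [ 0.6  1.5 20.6] spin 0.7 n 1.0 w 0.0428 t 10.95 ft [-0.3 -0.4 -0.7] q7 0.31
```

```bash
python3 -m crank '[[[0,1,10,0,1],[0,1,18,0,1],[0,1,21,0,1],[0,1,21,0,1],[0,1,21,0,1]]]'; python3 -c "
from h import *
to(.613,-.002,.035,-1.7)"; python3 -m crank '[[[0,0,0,0,0.1],[0,0,0,0,-0.2],[0,0,0,0,-0.4],[0,0,0,0,-0.4],[0,0,0,0,-0.4]]]'; python3 -m crank '[[[0,0,-20,0,-0.4],[0,0,-50,0,-0.4],[0,0,-85,0,-1],[0,0,-125,0,-1],[0,0,-135,0,-1]]]'; python3 -c "
from h import *
to(.47,-.2,.18,62)"
```

```text
time: 11.37
ee_pos: [0.6124, -0.0016, 0.0356]
ee_rot: [-0.0, 1.0, -0.009, 0.0]
ft_force: [-0.3, 0.3, -1.8]
width: 0.0427
pos [ 0.6124 -0.0016  0.0356] yaw -1.0 tilt 0.06 shift [0.6 0.3 0.6] spin 0.7 n 1.0 w 0.0427 t 11.37 ft [-0.3  0.3 -1.8] q7 0.32
time: 11.78
ee_pos: [0.6125, -0.0016, 0.0358]
ee_rot: [-0.0, 1.0, -0.009, 0.0]
ft_force: [-1.4, -0.3, 0.2]
width: 0.0595
time: 12.2
ee_pos: [0.6146, -0.0023, 0.1762]
ee_rot: [-0.001, 1.0, -0.009, 0.004]
ft_force: [0.1, -0.4, -0.2]
width: 0.0855
pos [ 0.6146 -0.0023  0.1762] yaw -1.0 tilt 0.42 shift [-141.   200.2   -5.1] spin -63.0 n 9.0 w 0.0855 t 12.20 ft [ 0.1 -0.4 -0.2] q7 0.24
```

```bash
python3 -m crank '[[[-23,32,0,-7,-1],[-46,64,0,-14,-1],[-69,96,0,-21,-1],[-92,128,0,-28,-1],[-115,160,0,-35,-1]]]'; python3 -c "
from h import *
to(.447,-.241,.18,62)"
```

```text
time: 12.62
ee_pos: [0.4955, -0.1612, 0.1753]
ee_rot: [0.001, 0.955, 0.295, 0.004]
ft_force: [0.2, -1.8, 1.0]
width: 0.0855
pos [ 0.4955 -0.1612  0.1753] yaw 34.4 tilt 0.45 shift [-85.1  38.5  -5.2] spin -27.6 n 4.0 w 0.0855 t 12.62 ft [ 0.2 -1.8  1. ] q7 0.98
```

```bash
python3 -m crank '[[[-30,14,-3,-7,-1],[-60,28,-5,-14,-1],[-84,38,-5,-21,-1],[-85,38,-5,-28,-1],[-85,38,-5,-28,-1]]]'; python3 -c "
from h import *
wr('pics/w7.png')
to(.447,-.241,.18,62)
crop('pics/w7.png','pics/w7c.png',220,180,200,150,4)"
```

```text
time: 13.03
ee_pos: [0.4455, -0.2424, 0.18]
ee_rot: [0.002, 0.855, 0.518, 0.004]
ft_force: [-1.0, 0.7, -0.8]
width: 0.0855
pos [ 0.4464 -0.2413  0.1799] yaw 62.1 tilt 0.49 shift [ 0.5  0.4 -0.1] spin 0.1 n 1.0 w 0.0855 t 13.08 ft [0.  0.7 0.3] q7 1.51
```

View pics/w7.png

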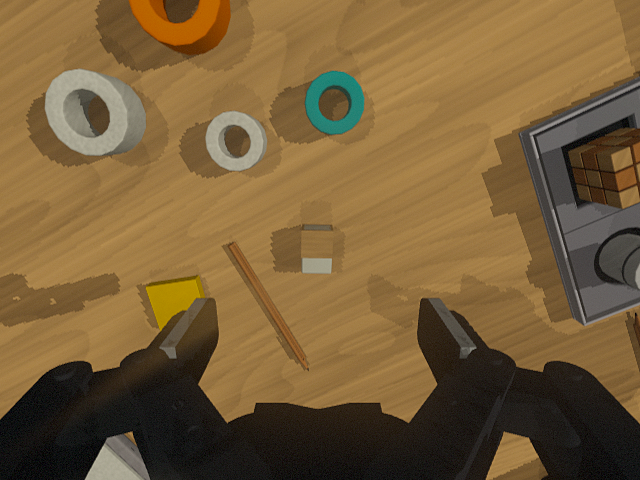

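View pics/w7c.png

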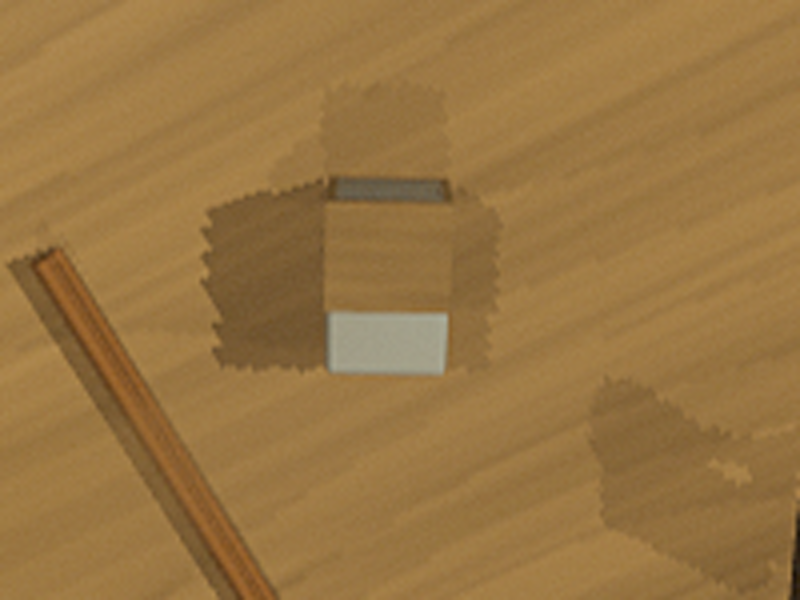

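```bash
python3 - <<'E'
from h import *
c=cal('pics/w7.png')
P=np.array([bp("",(220+u/4,180+v/4),.022,c)[:2] for u,v in [(326,202),(451,202),(446,373),(328,373)]])
print(P.mean(0).round(4),[np.linalg.norm(P[i]-P[i-1]).round(4) for i in range(4)],[np.degrees(np.arctan2(*(P[i]-P[i-1])[::-1])).round(1) for i in range(4)])
m=P.mean(0); to(m[0],m[1],.018,62)
E
```

```text
[ 0.4714 -0.2564] [np.float64(0.041), np.float64(0.0277), np.float64(0.041), np.float64(0.0272)] [np.float64(152.3), np.float64(62.4), np.float64(-28.4), np.float64(-117.7)]
pos [ 0.4464 -0.2413  0.1799] yaw 62.1 tilt 0.49 shift [ -2.6  28.1 162.1] spin 0.1 n 4.0 w 0.0855 t 13.08 ft [0.  0.7 0.3] q7 1.51
```

```bash
python3 -m crank '[[[-3,14,35,0,-0.2],[-3,28,70,0,-0.2],[-3,28,105,0,-0.2],[-3,28,125,0,-0.2],[-3,28,125,0,-0.2]]]'; python3 -c "
from h import *
to(.4714,-.2564,.018,62)"
```

```text
time: 13.5
ee_pos: [0.47, -0.2546, 0.0512]
ee_rot: [-0.001, 0.857, 0.515, 0.002]
ft_force: [0.5, -0.7, 0.7]
width: 0.0509
pos [ 0.47   -0.2546  0.0512] yaw 62.0 tilt 0.29 shift [-1.1  2.1 33.2] spin 0.0 n 1.0 w 0.0509 t 13.50 ft [ 0.5 -0.7  0.7] q7 1.53
```

```bash
python3 -m crank '[[[-1,2,18,0,-0.2],[-1,2,33,0,-0.2],[-1,2,33,0,-0.2],[-1,2,33,0,-0.2]]]' 25; python3 -c "
from h import *
to(.4714,-.2564,.018,62)"; python3 -m crank '[[[0,0,0,0,0.2],[0,0,0,0,0.4],[0,0,0,0,1],[0,0,0,0,1],[0,0,0,0,1]]]'; python3 -m crank '[[[0,0,0,0,1],[0,0,0,0,1]]]'; python3 -c "
from h import *
to(.4714,-.2564,.018,62)"
```

```text
time: 13.83
ee_pos: [0.4718, -0.2556, 0.0187]
ee_rot: [-0.001, 0.857, 0.515, 0.002]
ft_force: [0.1, -0.2, 0.4]
width: 0.0513
pos [ 0.4718 -0.2556  0.0187] yaw 62.0 tilt 0.28 shift [-0.8  0.   0.7] spin -0.0 n 1.0 w 0.0513 t 13.83 ft [ 0.1 -0.2  0.4] q7 1.53
time: 14.25
ee_pos: [0.4726, -0.2556, 0.0204]
ee_rot: [-0.0, 0.857, 0.515, 0.003]
ft_force: [0.4, 1.9, 5.0]
width: 0.0268
time: 14.42
ee_pos: [0.4732, -0.2558, 0.0216]
ee_rot: [0.0, 0.857, 0.515, 0.003]
ft_force: [-0.7, -0.4, 0.4]
width: 0.0269
pos [ 0.4732 -0.2558  0.0216] yaw 62.0 tilt 0.40 shift [-1.4 -1.3  3.6] spin -0.0 n 1.0 w 0.0269 t 14.42 ft [-0.7 -0.4  0.4] q7 1.53
```

```bash
python3 -m crank '[[[0,0,-20,0,1],[0,0,-55,0,1],[0,0,-90,0,1],[0,0,-110,0,1],[0,0,-110,0,1]]]'; python3 -c "
from h import *
to(.5195,.0958,.13,88.3)"
```

```text
time: 14.83
ee_pos: [0.4741, -0.2571, 0.1361]
ee_rot: [0.003, 0.857, 0.514, 0.005]
ft_force: [-0.7, -0.3, -0.7]
width: 0.0272
pos [ 0.4741 -0.2571  0.1361] yaw 61.9 tilt 0.73 shift [ 332.7 -126.2    6.7] spin -26.4 n 9.0 w 0.0272 t 14.83 ft [-0.7 -0.3 -0.7] q7 1.52
```

```bash
python3 -m crank '[[[37,-14,0,-3,1],[74,-28,0,-6,1],[111,-42,0,-9,1],[148,-56,0,-12,1],[185,-70,0,-15,1]]]'; python3 -c "
from h import *
to(.5195,.0958,.13,88.3)"
```

```text
time: 15.25
ee_pos: [0.4992, -0.0594, 0.1364]
ee_rot: [0.004, 0.782, 0.623, 0.005]
ft_force: [1.1, 0.6, 0.1]
width: 0.027
pos [ 0.4992 -0.0594  0.1364] yaw 77.0 tilt 0.73 shift [155.7 -15.1   6.6] spin -11.3 n 4.0 w 0.0270 t 15.25 ft [1.1 0.6 0.1] q7 1.36
```

```bash
python3 -m crank '[[[40,-4,0,-3,1],[80,-8,0,-6,1],[120,-12,0,-9,1],[154,-15,0,-11,1],[155,-15,0,-11,1]]]'; python3 -m crank '[[[0,0,0,0,1],[0,0,0,0,1]]]'; python3 -c "
from h import *
wr('pics/w8.png')
to(.5195,.0958,.0286,88.3)"
```

```text
time: 15.67
ee_pos: [0.5201, 0.1031, 0.1364]
ee_rot: [0.004, 0.715, 0.699, 0.006]
ft_force: [0.9, 1.0, -0.4]
width: 0.0274
time: 15.83
ee_pos: [0.5198, 0.104, 0.1361]
ee_rot: [0.003, 0.715, 0.699, 0.006]
ft_force: [0.6, -0.5, -0.5]
width: 0.0275
pos [0.5198 0.1027 0.1362] yaw 88.6 tilt 0.81 shift [ -7.3  -1.5 107.5] spin 0.3 n 3.0 w 0.0273 t 15.88 ft [-0.4 -0.1 -0.6] q7 1.23
```

View pics/w8.png

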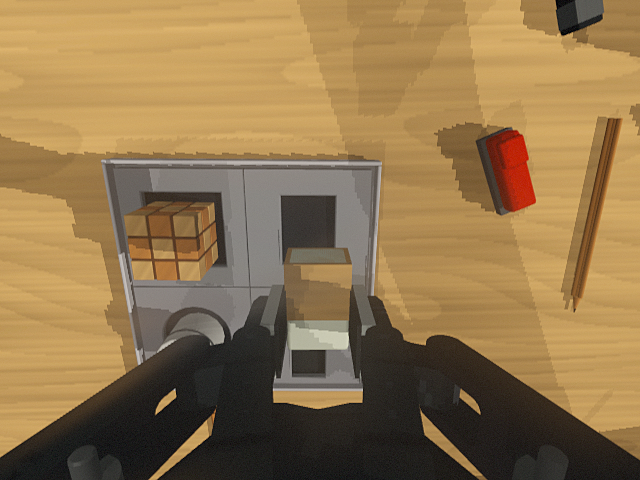

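```bash
python3 - <<'E'
from h import *
c=cal('pics/w8.png')
for p in [(318,307),(318,265),(318,349)]: print(bp("",p,.1366,c))
E
python3 -m crank '[[[-7,-1,25,0,1],[-7,-1,50,0,1],[-7,-1,80,0,1],[-7,-1,85,0,1],[-7,-1,85,0,1]]]';python3 -c "
from h import *
to(.5195,.0958,.0286,88.3)"
```

```text
[0.51828328 0.10321752 0.1366    ]
[0.49858727 0.10365064 0.1366    ]
[0.5396862  0.10274685 0.1366    ]
time: 16.3
ee_pos: [0.5185, 0.0943, 0.0497]
ee_rot: [0.003, 0.716, 0.698, 0.004]
ft_force: [-0.7, -0.1, 0.3]
width: 0.0273
pos [0.5185 0.0943 0.0497] yaw 88.5 tilt 0.57 shift [ 1.5  0.7 21.1] spin 0.2 n 1.0 w 0.0273 t 16.30 ft [-0.7 -0.1  0.3] q7 1.23
```

```bash
python3 -m crank '[[[1,1,10,0,1],[1,1,19,0,1],[1,1,21,0,1],[1,1,21,0,1],[1,1,21,0,1]]]';python3 -c "
from h import *
to(.5195,.0958,.0286,88.3)"; python3 -m crank '[[[0,0,0,0,0.3],[0,0,0,0,0.1],[0,0,0,0,0],[0,0,0,0,0],[0,0,0,0,0]]]'; python3 -m crank '[[[0,0,-20,0,0],[0,0,-50,0,0],[0,0,-85,0,-0.4],[0,0,-125,0,-0.4],[0,0,-140,0,-0.4]]]'; python3 -c "
from h import *
wr('pics/w9.png')
to(.335,.24,.17,-66)"
```

```text
time: 16.72
ee_pos: [0.5199, 0.0953, 0.0291]
ee_rot: [0.003, 0.716, 0.698, 0.004]
ft_force: [0.0, -0.4, -0.3]
width: 0.0275
pos [0.5199 0.0953 0.0291] yaw 88.5 tilt 0.59 shift [ 0.5 -0.4  0.5] spin 0.2 n 1.0 w 0.0275 t 16.72 ft [ 0.  -0.4 -0.3] q7 1.23
time: 17.13
ee_pos: [0.52, 0.0953, 0.0293]
ee_rot: [0.003, 0.716, 0.698, 0.004]
ft_force: [0.6, -0.1, 0.3]
width: 0.0426
time: 17.55
ee_pos: [0.5197, 0.0952, 0.1736]
ee_rot: [0.004, 0.717, 0.698, 0.007]
ft_force: [0.0, 0.0, -0.1]
width: 0.0599
pos [0.5205 0.0954 0.1747] yaw 88.5 tilt 1.02 shift [ 139.6 -189.3    2. ] spin 154.5 n 22.0 w 0.0597 t 17.60 ft [1.  0.5 2.3] q7 1.24
```

View pics/w9.png

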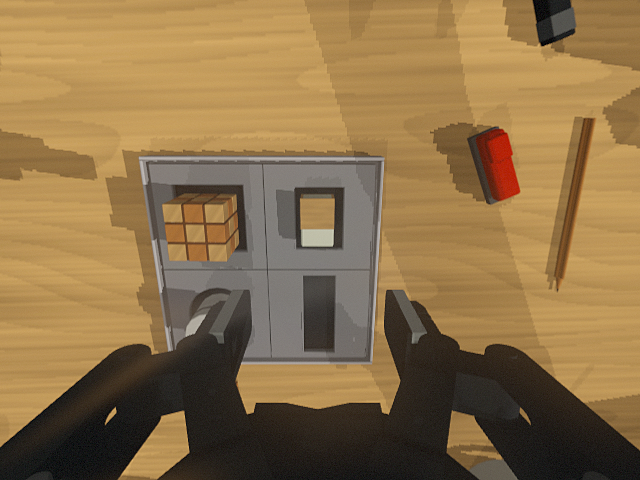

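The eraser sits in the oblong pocket at about (318,220). The cube is in its pocket at (200,227), and the slim pocket is empty at (318,315).

```bash
python3 -c "
from h import *
to(.345,.268,.17,114)"
python3 -m crank '[[[28,28,0,-4,-0.4],[56,56,0,-9,-0.4],[84,84,0,-14,-0.4],[112,112,0,-18,-0.4],[140,140,0,-22,-0.4]]]'; python3 -c "
from h import *
to(.345,.268,.17,114)"
```

```text
pos [0.5205 0.0954 0.1747] yaw 88.5 tilt 1.02 shift [ 167.8 -180.1    2.3] spin -25.5 n 6.0 w 0.0597 t 17.60 ft [1.  0.5 2.3] q7 1.24
time: 18.02
ee_pos: [0.6651, 0.2328, 0.1776]
ee_rot: [0.006, 0.569, 0.822, 0.007]
ft_force: [1.6, -0.7, 1.1]
width: 0.0595
pos [0.6651 0.2328 0.1776] yaw 110.7 tilt 1.01 shift [ 145.9 -287.2    2.2] spin -3.3 n 8.0 w 0.0595 t 18.02 ft [ 1.6 -0.7  1.1] q7 1.42
```

I got the y sign wrong on that move by typing it before reading the measurement. It did no harm at that height, so I'm correcting it.

```bash
python3 -m crank '[[[18,-36,0,0,-0.4],[36,-72,0,0,-0.4],[54,-108,0,-1,-0.4],[72,-144,0,-2,-0.4],[91,-179,0,-3,-0.4]]]'; python3 -c "
from h import *
to(.345,.268,.17,114)"
```

```text
time: 18.43
ee_pos: [0.4634, 0.2543, 0.1737]
ee_rot: [0.006, 0.547, 0.837, 0.006]
ft_force: [-0.2, 1.4, -0.5]
width: 0.0601
pos [0.4634 0.2543 0.1737] yaw 113.7 tilt 0.95 shift [  60.1 -102.9    1.8] spin -0.3 n 3.0 w 0.0601 t 18.43 ft [-0.2  1.4 -0.5] q7 1.25
```

```bash
python3 -m crank '[[[18,-32,0,0,-0.4],[38,-66,0,0,-0.4],[58,-100,0,0,-0.4],[60,-103,0,0,-0.4],[60,-103,0,0,-0.4]]]'; python3 -c "
from h import *
wr('pics/w10.png')
to(.345,.268,.17,114)
crop('pics/w10.png','pics/w10c.png',240,180,160,160,4)"
```

```text
time: 18.85
ee_pos: [0.3427, 0.268, 0.1718]
ee_rot: [0.006, 0.545, 0.838, 0.005]
ft_force: [2.0, 0.5, -0.6]
width: 0.0598
pos [0.3447 0.2683 0.1719] yaw 113.8 tilt 0.98 shift [-0.4  0.2  2. ] spin -0.2 n 1.0 w 0.0598 t 18.90 ft [ 0.4  0.  -0.1] q7 1.06
```

View pics/w10.png

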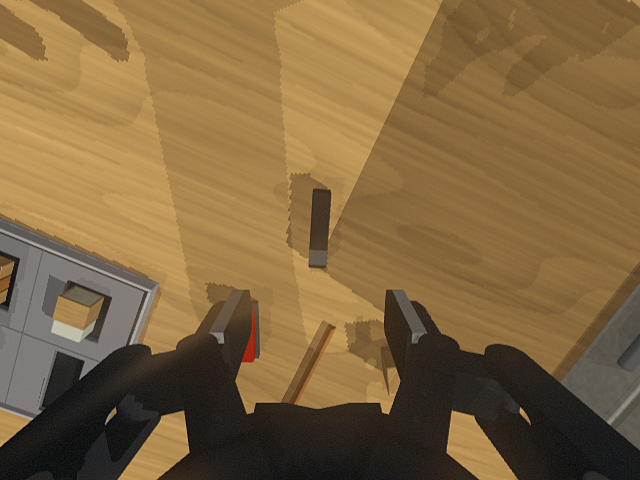

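View pics/w10c.png

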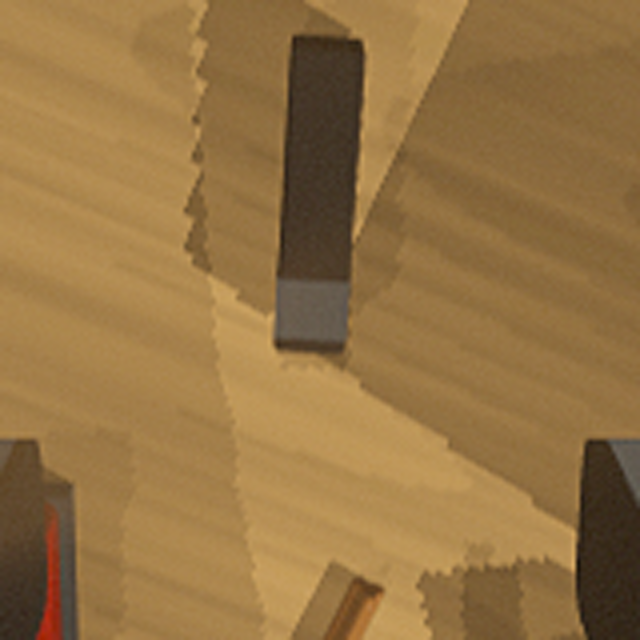

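The case lies at about (319,228), clear of the stapler at (250,332), the pencil end at (330,325) and the block near (385,370).

```bash
python3 - <<'E'
from h import *
c=cal('pics/w10.png')
P=np.array([bp("",(240+u/4,180+v/4),.018,c)[:2] for u,v in [(293,37),(363,40),(347,345),(275,342)]])
print(P.mean(0).round(4),[np.linalg.norm(P[i]-P[i-1]).round(4) for i in range(4)],[np.degrees(np.arctan2(*(P[i]-P[i-1])[::-1])).round(1) for i in range(4)])
m=P.mean(0); to(m[0],m[1],.016,112)
E
```

```text
[0.3489 0.2712] [np.float64(0.0693), np.float64(0.0148), np.float64(0.0693), np.float64(0.0163)] [np.float64(-159.7), np.float64(111.5), np.float64(21.6), np.float64(-68.6)]
pos [0.3447 0.2683 0.1719] yaw 113.8 tilt 0.98 shift [  1.4   2.5 156. ] spin 1.8 n 4.0 w 0.0598 t 18.90 ft [ 0.4  0.  -0.1] q7 1.06
```

```bash
python3 -m crank '[[[1,3,35,2,-0.4],[1,3,70,2.5,-0.4],[1,3,105,2.5,-0.4],[1,3,120,2.5,-0.4],[1,3,120,2.5,-0.4]]]'; python3 -c "
from h import *
wr('pics/w11.png')
to(.350,.2712,.014,111.3)"
```

```text
time: 19.32
ee_pos: [0.3497, 0.27, 0.0487]
ee_rot: [0.006, 0.565, 0.825, 0.004]
ft_force: [-0.3, 0.1, 0.3]
width: 0.06
pos [0.3497 0.2701 0.0503] yaw 111.2 tilt 0.85 shift [ 1.1  0.1 36.3] spin -0.1 n 1.0 w 0.0596 t 19.37 ft [-0.2  0.1  0.5] q7 0.97
```

View pics/w11.png

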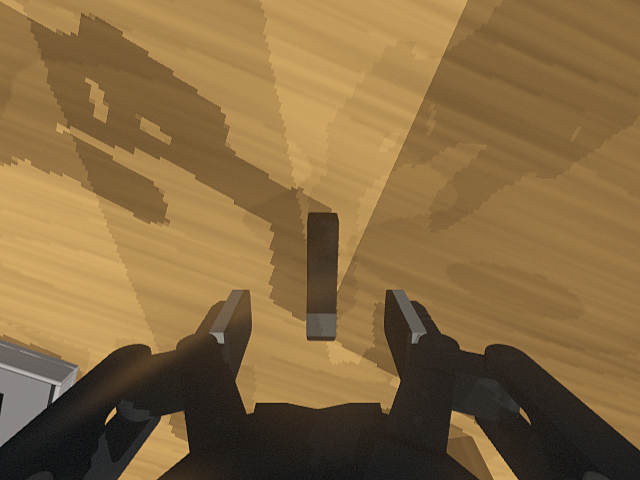

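```bash
python3 - <<'E'
from h import *
c=cal('pics/w11.png')
a=bp("",(323,213),.018,c);b=bp("",(321.5,334),.018,c); print(a,b,(a+b)/2,np.linalg.norm(a-b),np.degrees(np.arctan2(*(b-a)[1::-1])))
m=(a+b)/2; to(m[0],m[1],.014,111.3)
E
```

```text
[0.31501019 0.25804085 0.018     ] [0.37909825 0.28239315 0.018     ] [0.34705422 0.270217   0.018     ] 0.06855884251225852 20.805880968369387
pos [0.3497 0.2701 0.0503] yaw 111.2 tilt 0.85 shift [ 1.2 -3.  36.3] spin -0.1 n 1.0 w 0.0596 t 19.37 ft [-0.2  0.1  0.5] q7 0.97
```

```bash
python3 -m crank '[[[1,-2,18,0,-0.3],[1,-2,33,0,0],[1,-2,37,0,0],[1,-2,37,0,0],[1,-2,37,0,0]]]' 25; python3 -c "
from h import *
to(.348,.2705,.014,111.3)"; python3 -m crank '[[[0,0,0,0,0.4],[0,0,0,0,0.6],[0,0,0,0,1],[0,0,0,0,1],[0,0,0,0,1]]]'; python3 -m crank '[[[0,0,0,0,1],[0,0,0,0,1]]]'; python3 -c "
from h import *
to(.348,.2705,.014,111.3)"
```

```text
time: 19.78
ee_pos: [0.3516, 0.2676, 0.0221]
ee_rot: [0.011, 0.565, 0.825, 0.003]
ft_force: [1.1, 0.3, 0.0]
width: 0.0427
pos [0.3516 0.2676 0.0221] yaw 111.2 tilt 1.33 shift [ 4.1 -2.5  8. ] spin -0.1 n 1.0 w 0.0427 t 19.78 ft [1.1 0.3 0. ] q7 0.04
time: 20.2
ee_pos: [0.3532, 0.2677, 0.0233]
ee_rot: [0.012, 0.566, 0.824, 0.004]
ft_force: [2.5, -1.5, 7.8]
width: 0.0147
time: 20.37
ee_pos: [0.3537, 0.2679, 0.0239]
ee_rot: [0.013, 0.566, 0.824, 0.005]
ft_force: [0.2, -0.3, -1.1]
width: 0.0146
pos [0.3537 0.2679 0.0239] yaw 111.1 tilt 1.55 shift [ 4.7 -4.6  9.7] spin -0.2 n 1.0 w 0.0146 t 20.37 ft [ 0.2 -0.3 -1.1] q7 0.05
```

```bash
python3 -c "
from h import *
print(bot.get_obs()['q'].round(3)); wr('pics/w12.png')"
```

```text
[-0.711  0.685 -0.119  2.394  1.087  0.111  0.052]
```

View pics/w12.png

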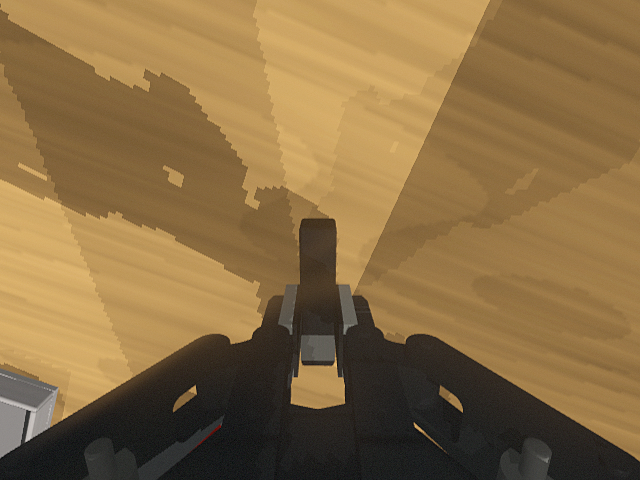

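The arm is stopped at joint 6's lower limit (0.111), so the TCP is only down to z = 0.024. That leaves just 2 mm of overlap on the case. I'll let go, move out along the case to its far half, where there is more reach, and grip lower there.

```bash
python3 -m crank '[[[0,0,0,0,0.5],[0,0,0,0,0.2],[0,0,0,0,0],[0,0,0,0,0]]]'; python3 -m crank '[[[0,0,-10,0,0],[0,5,-20,0,0],[0,10,-25,0,0],[0,10,-25,0,0],[0,10,-25,0,0]]]'; python3 -c "
from h import *
wr('pics/w13.png')
to(.3645,.2765,.014,111.3); print(bot.get_obs()['q'].round(3))"
```

```text
time: 20.75
ee_pos: [0.3533, 0.2678, 0.0237]
ee_rot: [0.013, 0.566, 0.824, 0.004]
ft_force: [1.0, 0.3, 0.2]
width: 0.0427
time: 21.17
ee_pos: [0.3623, 0.2715, 0.0489]
ee_rot: [0.012, 0.566, 0.824, 0.005]
ft_force: [-0.5, 0.1, -1.1]
width: 0.0428
pos [0.3619 0.2713 0.0486] yaw 111.0 tilt 1.50 shift [ 4.4  3.6 34.7] spin -0.3 n 1.0 w 0.0429 t 21.22 ft [0.1 0.2 0.1] q7 0.17
[-0.559  0.645 -0.323  2.356  0.962  0.264  0.175]
```

View pics/w13.png

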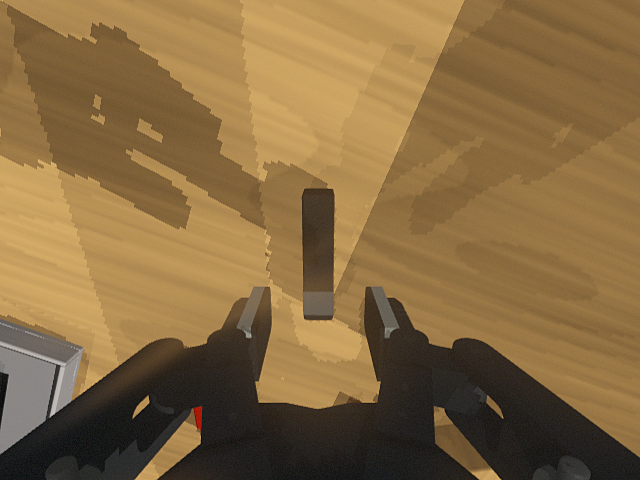

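```bash
python3 - <<'E'
from h import *
c=cal('pics/w13.png')
a=bp("",(318,190),.018,c);b=bp("",(318,316),.018,c); m=(a+b)/2;print(m,np.linalg.norm(a-b),np.degrees(np.arctan2(*(b-a)[1::-1])))
d=(b-a)/np.linalg.norm(b-a); g=m+.016*d; print(g); to(g[0],g[1],.014,111)
E
```

```text
[0.35031048 0.26541127 0.018     ] 0.06893781806231512 21.025547060823893
[0.3652452  0.27115182 0.018     ]
pos [0.3619 0.2713 0.0486] yaw 111.0 tilt 1.50 shift [-0.8  2.3 34.7] spin 0.0 n 1.0 w 0.0429 t 21.22 ft [0.1 0.2 0.1] q7 0.17
```

```bash
python3 -m crank '[[[0,4,12,0,0],[0,5,24,0,0],[0,5,34,0,0],[0,5,34,0,0],[0,5,34,0,0]]]'; python3 -c "
from h import *
to(.365,.2711,.014,111); print(bot.get_obs()['q'].round(3))"
```

```text
time: 21.63
ee_pos: [0.3665, 0.2727, 0.0141]
ee_rot: [0.013, 0.565, 0.825, 0.003]
ft_force: [-0.2, 0.5, 1.3]
width: 0.0426
pos [0.3665 0.2727 0.0141] yaw 111.1 tilt 1.48 shift [-0.9 -2.   0.1] spin 0.1 n 1.0 w 0.0426 t 21.63 ft [-0.2  0.5  1.3] q7 0.03
[-0.664  0.711 -0.167  2.363  1.122  0.147  0.031]
```

Reached z = 0.0141. Gripping here.

```bash
python3 -m crank '[[[0,0,0,0,0.4],[0,0,0,0,0.6],[0,0,0,0,1],[0,0,0,0,1],[0,0,0,0,1]]]' 30; python3 -m crank '[[[0,0,0,0,1],[0,0,0,0,1]]]'; python3 -c "
from h import *
to(.365,.271,.014,111)"; python3 -m crank '[[[0,4,-8,0,1],[0,8,-18,0,1],[0,12,-30,0,1],[0,16,-40,0,1],[0,16,-40,0,1]]]';  python3 -c "
from h import *
wr('pics/w14.png')
to(.365,.271,.054,111);print(bot.get_obs()['q'].round(3))"
```

```text
time: 22.05
ee_pos: [0.3665, 0.2727, 0.0146]
ee_rot: [0.012, 0.565, 0.825, 0.004]
ft_force: [-1.1, -0.6, 6.6]
width: 0.0148
time: 22.22
ee_pos: [0.3668, 0.2726, 0.0148]
ee_rot: [0.013, 0.566, 0.825, 0.004]
ft_force: [-0.4, -0.4, 0.0]
width: 0.0153
pos [0.3668 0.2726 0.0148] yaw 111.1 tilt 1.50 shift [-0.9 -2.3  0.8] spin 0.1 n 1.0 w 0.0153 t 22.22 ft [-0.4 -0.4  0. ] q7 0.03
time: 22.63
ee_pos: [0.382, 0.279, 0.0564]
ee_rot: [0.013, 0.566, 0.824, 0.005]
ft_force: [0.8, 0.4, -0.5]
width: 0.0154
pos [0.3815 0.2787 0.0556] yaw 111.0 tilt 1.54 shift [ -1.3 -18.2   1.2] spin -0.0 n 1.0 w 0.0152 t 22.68 ft [-0.8  0.1 -0.3] q7 0.24
[-0.475  0.651 -0.417  2.304  0.916  0.345  0.24 ]
```

View pics/w14.png

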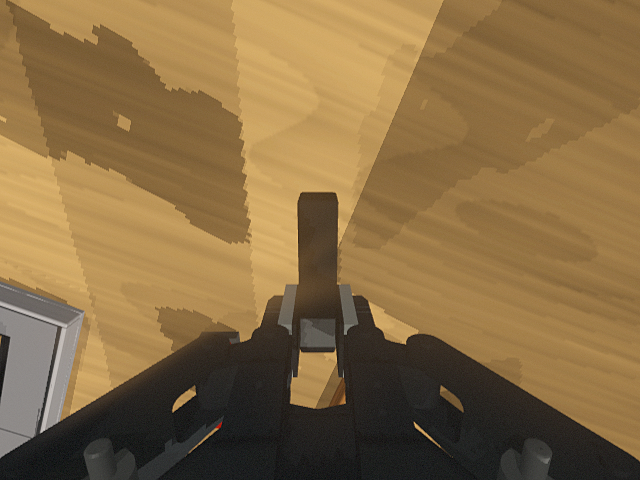

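```bash
python3 - <<'E'
from h import *
c=cal('pics/w14.png'); p,R,o=pose()
for v2 in (340,346,352):
    a=bp("",(318,194),p[2]+.0032,c);b=bp("",(318,v2),p[2]+.0032,c); m=(a+b)/2
    print(v2,np.linalg.norm(a-b),(R.T@(m-p)*1000).round(1), (R.T@(a-p)*1000).round(1))
to(.45,.27,.13,100)
E
```

```text
340 0.06554307903893096 [ -0.9 -18.6  -3.6] [ -1.  -51.4  -4.3]
346 0.06867215704633434 [ -0.9 -17.1  -3.6] [ -1.  -51.4  -4.3]
352 0.0718414349120493 [ -0.9 -15.5  -3.5] [ -1.  -51.4  -4.3]
pos [0.3815 0.2787 0.0556] yaw 111.0 tilt 1.54 shift [-33.8  62.4 -72.5] spin 11.0 n 3.0 w 0.0152 t 22.68 ft [-0.8  0.1 -0.3] q7 0.24
```

```bash
python3 -m crank '[[[-8,15,-20,3,1],[-16,30,-40,6,1],[-25,46,-60,9,1],[-34,62,-72,11,1],[-34,62,-72,11,1]]]'; python3 -c "
from h import *
to(.6318,.0931,.12,88.3);print(bot.get_obs()['q'].round(3))"
```

```text
time: 23.1
ee_pos: [0.4538, 0.2693, 0.1308]
ee_rot: [0.013, 0.645, 0.764, 0.008]
ft_force: [0.6, 0.5, 0.1]
width: 0.0149
pos [0.4538 0.2693 0.1308] yaw 99.7 tilt 1.77 shift [-203.5  145.5   17.1] spin 11.4 n 7.0 w 0.0149 t 23.10 ft [0.6 0.5 0.1] q7 0.44
[-0.246  0.577 -0.587  2.137  0.633  0.583  0.441]
```

```bash
python3 -m crank '[[[-32,23,2,2,1],[-64,46,4,4,1],[-96,69,6,6,1],[-128,92,8,8,1],[-160,115,8,10,1]]]'; python3 -m crank '[[[0,0,0,0,1],[0,0,0,0,1]]]'; python3 -c "
from h import *
to(.6318,.0931,.12,88.3);print(bot.get_obs()['q'].round(3))"
```

```text
time: 23.52
ee_pos: [0.5944, 0.1292, 0.126]
ee_rot: [0.013, 0.709, 0.705, 0.008]
ft_force: [0.5, 0.5, -0.5]
width: 0.0149
time: 23.68
ee_pos: [0.5948, 0.1264, 0.1239]
ee_rot: [0.013, 0.711, 0.703, 0.007]
ft_force: [-0.6, -0.7, -0.9]
width: 0.0151
pos [0.5948 0.1264 0.1239] yaw 89.4 tilt 1.66 shift [-32.9  37.2   5.2] spin 1.1 n 2.0 w 0.0151 t 23.68 ft [-0.6 -0.7 -0.9] q7 0.68
[ 0.062  0.656 -0.561  1.964  0.589  0.664  0.683]
```

```bash
python3 -m crank '[[[-16,18,2,1,1],[-30,34,5,1,1],[-33,37,5,1,1],[-33,37,5,1,1],[-33,37,5,1,1]]]'; python3 -c "
from h import *
wr('pics/w15.png')
to(.6318,.0931,.045,88.3);p,R,o=pose();print(R[:,2].round(4),R[:,1].round(4))"
```

```text
time: 24.1
ee_pos: [0.6302, 0.0946, 0.1196]
ee_rot: [0.012, 0.716, 0.698, 0.007]
ft_force: [-0.7, 0.8, -0.2]
width: 0.015
pos [0.6302 0.0949 0.1199] yaw 88.5 tilt 1.61 shift [-1.3 -0.3 74.9] spin 0.2 n 2.0 w 0.0151 t 24.15 ft [ 0.1 -0.   0. ] q7 0.75
[ 0.0269 -0.0081 -0.9996] [ 0.9993 -0.0254  0.0271]
```

View pics/w15.png

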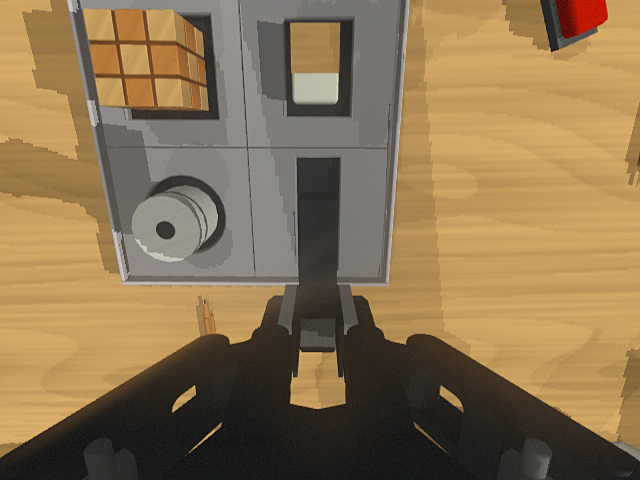

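```bash
python3 -m crank '[[[-1,0,25,0,1],[-1,0,50,0,1],[-1,0,72,0,1],[-1,0,72,0,1],[-1,0,72,0,1]]]'; python3 -c "
from h import *
wr('pics/w16.png')
to(.6318,.0931,.023,88.3)"
```

```text
time: 24.57
ee_pos: [0.6307, 0.0948, 0.0475]
ee_rot: [0.011, 0.715, 0.699, 0.006]
ft_force: [0.5, 0.5, -0.4]
width: 0.0153
pos [0.6316 0.0948 0.0486] yaw 88.6 tilt 1.59 shift [-1.5 -0.4 25.6] spin 0.3 n 1.0 w 0.0149 t 24.62 ft [ 0.7 -0.2  0.4] q7 0.67
```

View pics/w16.png

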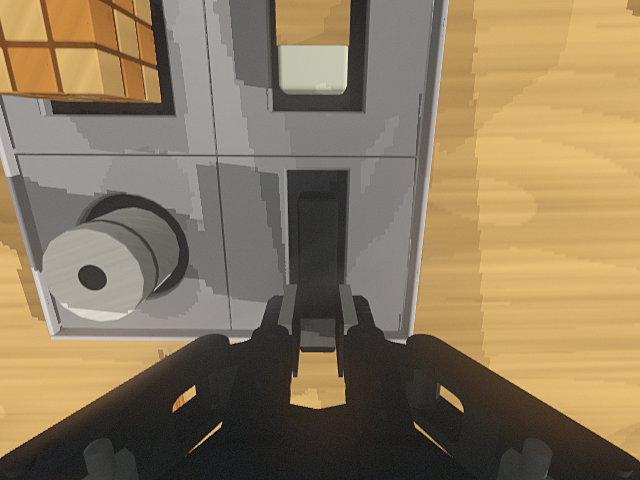

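```bash
python3 -m crank '[[[-1,0,10,0,1],[-1,0,18,0,1],[-1,0,25,0,1],[-1,0,26,0,1],[-1,0,26,0,1]]]'; python3 -c "
from h import *
to(.6318,.0931,.022,88.3)"
```

```text
time: 25.03
ee_pos: [0.632, 0.0935, 0.0222]
ee_rot: [0.012, 0.715, 0.699, 0.006]
ft_force: [0.0, 0.9, -0.4]
width: 0.0151
pos [0.632  0.0935 0.0222] yaw 88.6 tilt 1.55 shift [-0.4 -0.2  0.2] spin 0.3 n 1.0 w 0.0151 t 25.03 ft [ 0.   0.9 -0.4] q7 0.65
```

```bash
python3 -m crank '[[[0,0,0,0,0.5],[0,0,0,0,0.3],[0,0,0,0,0.3],[0,0,0,0,0.3]]]'; python3 -c "
from h import *
to(.632,.093,.022,88.3)"; python3 -m crank '[[[0,0,-15,0,0.3],[0,0,-40,0,0.3],[0,0,-75,0,0.3],[0,0,-115,0,0],[0,0,-150,0,0]]]'; python3 -m crank '[[[0,20,-20,0,0],[0,50,-30,0,0],[0,80,-40,0,0],[0,100,-50,0,0],[0,100,-50,0,0]]]'; python3 -c "
from h import *
to(.632,.093,.023,88.3)
wr('pics/w17.png')
for n in ('scene','side'): cv2.imwrite(f'pics/{n}F.png',eyes.grab_frame(n)[:,:,::-1])
crop('pics/sceneF.png','pics/sFc.png',270,200,190,140,4.2)
crop('pics/sideF.png','pics/dFc.png',290,160,160,120,5)
"
```

```text
time: 25.37
ee_pos: [0.6321, 0.0935, 0.0224]
ee_rot: [0.012, 0.715, 0.699, 0.007]
ft_force: [-0.3, -0.5, -0.3]
width: 0.0297
pos [0.6321 0.0935 0.0224] yaw 88.6 tilt 1.57 shift [-0.5 -0.1  0.4] spin 0.3 n 1.0 w 0.0297 t 25.37 ft [-0.3 -0.5 -0.3] q7 0.65
time: 25.78
ee_pos: [0.6279, 0.0948, 0.1744]
ee_rot: [0.012, 0.715, 0.699, 0.007]
ft_force: [1.0, 0.1, -0.6]
width: 0.0428
time: 26.2
ee_pos: [0.7308, 0.0924, 0.2292]
ee_rot: [0.013, 0.716, 0.698, 0.009]
ft_force: [-0.6, -0.3, -0.4]
width: 0.0426
pos [0.7308 0.0924 0.2292] yaw 88.5 tilt 1.82 shift [  -0.8 -105.2  203. ] spin 0.2 n 6.0 w 0.0426 t 26.20 ft [-0.6 -0.3 -0.4] q7 0.93
```

View pics/w17.png

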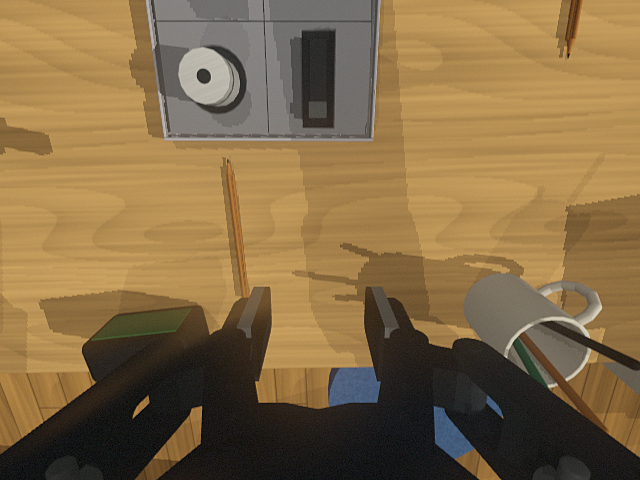

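View pics/sFc.png

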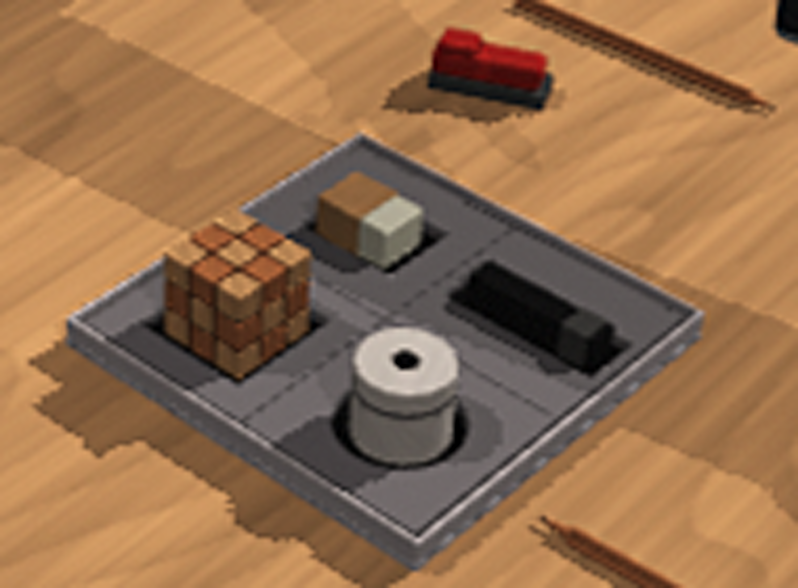

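View pics/dFc.png

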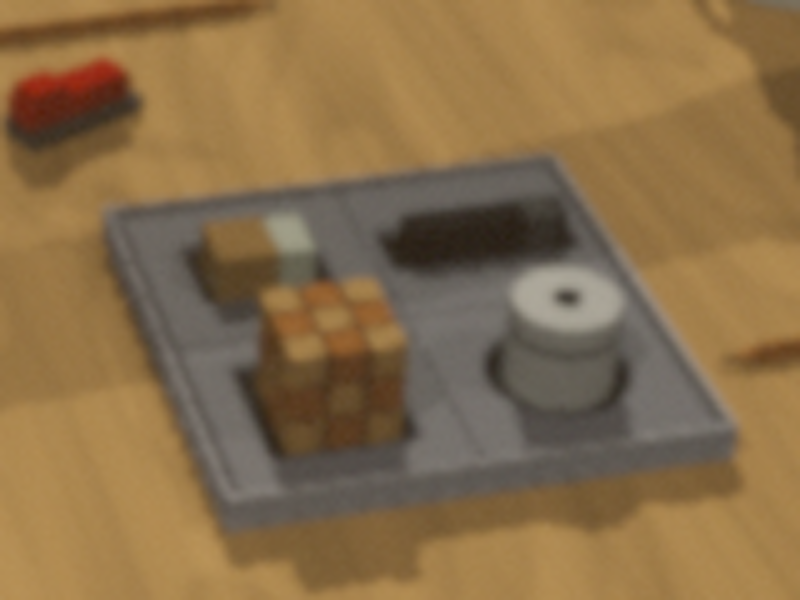

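View pics/sceneF.png

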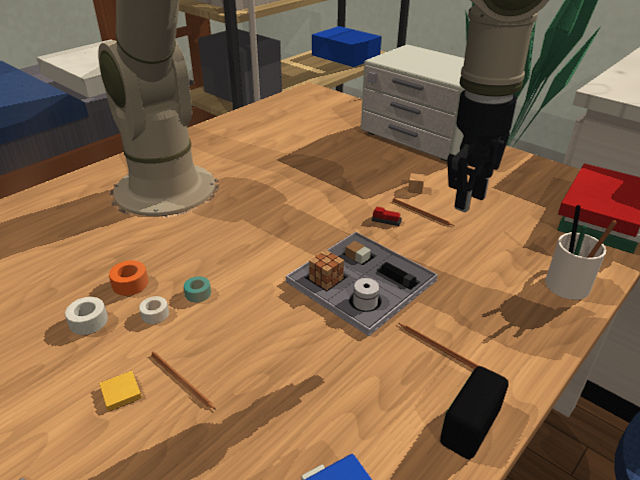

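Both views show all four pieces in their pockets and upright. In the full scene picture, the block (415,184) and the small white tape (153,309) haven't moved. One numeric check before I hand in.

```bash
python3 - <<'E'
from h import *
S=lambda u,v,z: bp("scene",(270+u/4.2,200+v/4.2),z)[:2].round(4)
D=lambda u,v,z: bp("side",(290+u/5,160+v/5),z)[:2].round(4)
print('tub',S(407,366,.047),D(567,298,.047),'vs .613 -.002')
print('cube',S(238,252,.053),D(333,320,.053),'vs .517 0')
print('eraser',S(370,212,.029),D(258,243,.029),'vs .5195 .0958')
print('case',S(542,298,.025),D(488,222,.025),'vs .6153 .0936')
a=cv2.imread('pics/scene0.png').astype(int);b=cv2.imread('pics/sceneF.png').astype(int)
for n,(u,v,w) in dict(tape=(135,292,38),block=(404,174,22)).items(): print(n,np.abs(a-b)[v:v+w,u:u+w].mean().round(2))
E
```

```text
tub [ 0.6154 -0.0017] [ 0.6151 -0.0025] vs .613 -.002
cube [0.5177 0.0029] [ 0.5191 -0.0021] vs .517 0
eraser [0.5232 0.0909] [0.5189 0.0894] vs .5195 .0958
case [0.6167 0.0971] [0.6187 0.0866] vs .6153 .0936
tape 3.73
block 16.48
```

```bash
python3 - <<'E'
import cv2,numpy as np
a=[cv2.imread(f'pics/{n}.png')[y:y+50,x:x+60] for n,x,y in (('scene0',385,160),('sceneF',385,160),('side0',250,130),('sideF',250,130))]
cv2.imwrite('pics/blk.png',cv2.resize(np.vstack([np.hstack(a[:2]),np.hstack(a[2:])]),None,fx=5,fy=5,interpolation=cv2.INTER_CUBIC))
E
```

```text
(no output)
```

View pics/blk.png

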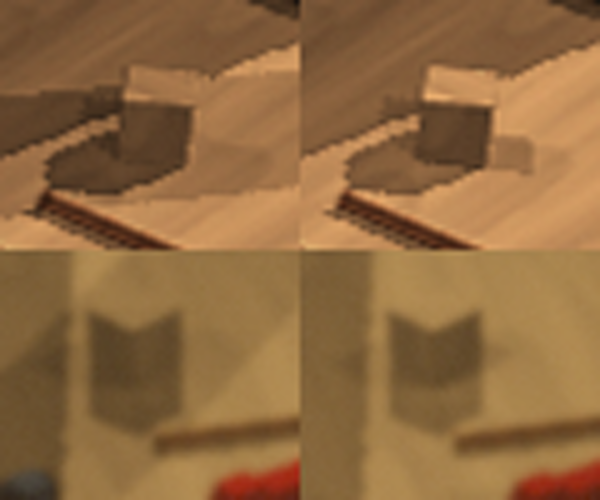

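The block is at the same pixels before and after in both views. Only the arm's shadow changed.

```bash
python3 -c "
from plant import bot
print(bot.get_obs()['time']); print(bot.job_done())"
```

```text
26.35
the job is handed in; nothing more can be done
None
```

All four pieces are in their pockets, upright, and I handed the job in at about 26 s with the gripper clear. I placed them in the order you listed: cube puzzle, sharpener tub, eraser, lead case.

- **Last checks:** the scene, side and wrist views show each piece standing in its own pocket. The tub and cube measured within about 3 mm of their pocket centres. The eraser and case were within 5–8 mm, and the two cameras disagreed with each other by up to 10 mm across the table. The side camera read low from the start. I judged that they sit flat by eye and by the release heights, which matched the pocket floor to within about 1 mm.
- **Look-alikes:** the wooden block and the small white tape roll show at the same pixels as before. A pixel-difference check on the block came out high, but a close crop showed that was only the arm's shadow.
- **What went wrong:** the first grip on the lead case stopped too high because joint 6 hit its lower limit, and it nudged the case slightly. I let go and gripped it nearer its outer end, which held. One move over the tray had a wrong sign; it was high up and touched nothing.

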